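# Free the bag-strap links from the spring-bar rack and register them in the marking jig

## Task

Use the forked tool to draw back the spring bar of every strap link on the finishing rack until the link's nose pops up, leaving the bars alone with your fingers. Then lay the freed links flat in the marking jig, one to a bay, each pushed snug against its end stop and both its side stops, and stand the fork back on its cork mat. Leave the other things on the worktop where they are.

Things in the scene. Friction and masses are not known exactly. Their poses are not given: they have to be found in the camera images.
- fork: spring-bar fork, 0.12 kg, stands like a small bench. Origin at foot level under the handle's middle. Handle: 14 x 14 mm wooden bar along x, x -68..68, z 36..50 mm; grasp at its middle across y. At x 62.5..67.5 a 38 mm wide steel plate goes down to z 0 as two prongs; slot between, open below, 13 mm wide (17 in the lowest 10 mm), 35 deep. The lowest 10 mm is 64 wide. Rear foot at x -60, 70 wide
- mat: flat cork mat fixed to the worktop, 170 (x) x 100 (y) x 4 mm, where the fork stands; origin at the centre of its underside
- rack: finishing rack, fixed: light wood board 180 (x) x 240 (y) x 10 mm, origin at the centre of its underside. Stations 1, 2, 3 at y +80, 0, -80 mm. Each along x: spring barrel x -84..-64 (top z 40), bar with brass collar, guide block x -24..-12 (36 wide, top z 42), link (underside z 24) on a ridge x 28..36 between low side guides; tail stop face at x 84 (top z 30). A station may be empty
- jig: marking jig, fixed: plywood board 160 (x) x 240 (y) x 10 mm, origin at the centre of its underside. Three bays, 80 mm apart in y. Each has an end stop at +x (22 mm wide, face 45 mm from the bay point) and two side stops at +y (12 mm long, centred 33 mm either side of the bay point, faces 16 mm from it), 14 mm above the board. Between the side stops is a 54 mm gap for a finger
- link_1: strap link (may be absent): dark wood bar 90 (x) x 32 (y) x 16 (z) mm, 0.1 kg, brass-capped; heavy tail at +x, nose at -x with a hole 16 deep; origin at the centre of its underside. Starts at station 1, axes as the rack's, held level by the bar in its hole. When the bar is drawn, it tips on the ridge: the tail sinks to the board, the nose pops up about 14 mm; it leans 0.3 rad and can be lifted out
- link_2: strap link (may be absent): dark wood bar 90 (x) x 32 (y) x 16 (z) mm, 0.1 kg, brass-capped; heavy tail at +x, nose at -x with a hole 16 deep; origin at the centre of its underside. Starts at station 2, axes as the rack's, held level by the bar in its hole. When the bar is drawn, it tips on the ridge: the tail sinks to the board, the nose pops up about 14 mm; it leans 0.3 rad and can be lifted out
- link_3: strap link (may be absent): dark wood bar 90 (x) x 32 (y) x 16 (z) mm, 0.1 kg, brass-capped; heavy tail at +x, nose at -x with a hole 16 deep; origin at the centre of its underside. Starts at station 3, axes as the rack's, held level by the bar in its hole. When the bar is drawn, it tips on the ridge: the tail sinks to the board, the nose pops up about 14 mm; it leans 0.3 rad and can be lifted out
- bar_1 (a joint): draw of spring bar 1 (m): 0 = home, tip 14 mm deep in the link; grows as the collar is pulled along the rack's -x; stop 0.020; from about 0.015 the link is free. Spring 4 N at 0, 8 N at 0.020; let go, the bar runs back, under the raised nose. Steel, 6 mm thick, along the rack's x, axis 30 mm above the rack's underside
- collar_1 (a point): centre of the inner face (+x side, towards the link) of the brass collar of bar 1: 24 mm across, 5 mm thick. The prongs go down over the bare bar in the 20 mm gap between this face and the guide block, handle over the barrel (fork's x along the rack's x), and pull along the rack's -x
- station_1 (a point): centre of the underside of a link held at station 1; axes as the rack's. Side guides at x -41..-29 and 29..41 mm from here, inner faces 17.7 mm either side, 6 mm higher than here; between them the link's sides are free for fingers, down to the board 14 mm below
- bar_2 (a joint): draw of spring bar 2 (m): 0 = home, tip 14 mm deep in the link; grows as the collar is pulled along the rack's -x; stop 0.020; from about 0.015 the link is free. Spring 4 N at 0, 8 N at 0.020; let go, the bar runs back, under the raised nose. Steel, 6 mm thick, along the rack's x, axis 30 mm above the rack's underside
- collar_2 (a point): centre of the inner face (+x side, towards the link) of the brass collar of bar 2: 24 mm across, 5 mm thick. The prongs go down over the bare bar in the 20 mm gap between this face and the guide block, handle over the barrel (fork's x along the rack's x), and pull along the rack's -x
- station_2 (a point): centre of the underside of a link held at station 2; axes as the rack's. Side guides at x -41..-29 and 29..41 mm from here, inner faces 17.7 mm either side, 6 mm higher than here; between them the link's sides are free for fingers, down to the board 14 mm below
- bar_3 (a joint): draw of spring bar 3 (m): 0 = home, tip 14 mm deep in the link; grows as the collar is pulled along the rack's -x; stop 0.020; from about 0.015 the link is free. Spring 4 N at 0, 8 N at 0.020; let go, the bar runs back, under the raised nose. Steel, 6 mm thick, along the rack's x, axis 30 mm above the rack's underside
- collar_3 (a point): centre of the inner face (+x side, towards the link) of the brass collar of bar 3: 24 mm across, 5 mm thick. The prongs go down over the bare bar in the 20 mm gap between this face and the guide block, handle over the barrel (fork's x along the rack's x), and pull along the rack's -x
- station_3 (a point): centre of the underside of a link held at station 3; axes as the rack's. Side guides at x -41..-29 and 29..41 mm from here, inner faces 17.7 mm either side, 6 mm higher than here; between them the link's sides are free for fingers, down to the board 14 mm below
- bay_1 (a point): where the origin of a link lies when registered in bay 1 of the jig (on the board's top, 10 mm above the worktop); axes as the jig's, the link's length along x, either way round. Any link may go to any bay
- bay_2 (a point): where the origin of a link lies when registered in bay 2 of the jig (on the board's top, 10 mm above the worktop); axes as the jig's, the link's length along x, either way round. Any link may go to any bay
- bay_3 (a point): where the origin of a link lies when registered in bay 3 of the jig (on the board's top, 10 mm above the worktop); axes as the jig's, the link's length along x, either way round. Any link may go to any bay
- machine_oil: small brown dropper bottle, 34 x 102 mm high, behind the mat; bystander
- spool_green: wooden spool of green thread, 36 x 50 mm, on the left; bystander
- spool_cream: wooden spool of cream thread, 36 x 50 mm, on the right; bystander
- grey_tin: grey tin can, 70 x 90 mm, on the right; bystander
- chalk: flat block of tailor's chalk, 34 x 49 x 8 mm, in front of the mat; bystander
There are look-alikes about, which are no part of the job. What is shaped like the link_2 but blue or purple is not meant.

How it is judged:
By the outcome, as a careful person would: the job done as asked, in the order asked, and still so for the second after the job is handed in, with the robot touching nothing.
Of link_1, link_2, link_3 only 2 to 3 are there at a start; the rules pass over those that are not, and their reading is None.
At some moment in a run one of fork may be knocked a few centimetres aside while the robot is not near it.
Once in a run the grip may slacken for a moment while it holds something.
It also fails if it takes over 210 s, if anything falls off the work surface, if the arm or the gripper's body presses on something with over 40 N, if the wrist force passes 120 N, or if a joint passes its speed limit or range.

## Robot

A 6-joint arm with a two-finger parallel gripper is mounted at the origin on a cart in front of the work surface, level with it; the furniture and walls round the work are solid. World frame = base frame: x ahead of the robot, y to its left, z up, the work surface at z = 0. Lengths are in m, angles in rad, forces in N, time in s.
With the tool pointing down it reaches from about 0.35 to 0.925 m from the base axis. Payload 6.4 kg.
Tool frame: the origin (TCP) lies at the very end of the fingers, on their centre line; the grasp point (between the pads) lies 19 mm behind it (bot.pinch_z is the distance from the TCP to the grasp point, in m); z points along the fingers, y is the line along which they close (so a half turn about z gives the same grasp; the last joint's range is limited). The gripper opens to 85 mm and grips with 20 to 120 N. Pads are 22 mm wide; open, the fingers measure 114 mm over their backs; the gripper's body (76 mm by 85 mm) begins 54 mm behind the grasp point. The pads swing forward as they close: fully open they stand 13 mm farther back than shut.
Start: joints at [-1.393, 0.245, 1.558, -0, 1.339, -0.174], TCP at [0.224, -0.61, 0.231] pointing down, gripper open.
Joint ranges: [-3.13, 3.13], [-1.02, 2.26], [0.13, 2.54], [-0.95, 4.09], [0.21, 2.88], [-2.74, 2.74]. Speed limits (rad/s): [2.57, 2.57, 3.14, 3.14, 3.14, 3.14].

## Interface

Orientations are given as a unit quaternion [x, y, z, w].
In Python, from rig import bot gives the robot as it stands. The module is installed in compiled form; this text tells all that it offers.
- The arm moves only by the tool servo_tool, never from a script. Its argument "rows" is a list of rows, each an object with "jaw": the finger opening in mm, from 0 to 85.4; "offset": the shift along the tool's x, y, z in mm, a list of three; "spin": the turn about the tool's z in rad. In form: [{"jaw": jaw, "offset": [tx, ty, tz], "spin": spin}, ...]. A call has 1 to 5 rows; each row is the pose to reach, as a shift and turn from the pose commanded when the call began, along the tool's axes at that moment; what a row does not reach only later rows make up. A row lasts 1/10 s, in which the tool goes at most 50 mm and 8.59 degrees, less where a joint would pass 70% of its speed; a pose out of reach is approached as far as the arm can. A call with a gripper value outside its range is refused whole. The fingers move at their own pace and stop on an object; the grip force is fixed at half the most. Time passes only in rows, so rows that repeat a pose let the fingers close. It gives the time, the measured TCP pose, the force, the opening and the grip force at its end, in the units of the state.
- bot.read_state(): the state, without advancing time (a new reading comes with each control period).
- bot.grab_frame(name): name is "scene" or "top" or "wrist"; returns a dict with "img" (480x640x3 uint8, blue, green, red), "z_map" (480x640 float32, m along the optical axis (not along the pixel's ray), 0 where there is no reading), "fov_y" (degrees; the focal length in pixels is half the picture's height over the tangent of half this angle, whatever the lens; pixels are square), "cx", "cy" (the principal point, pixels), "extrinsics" (4x4, takes a point from camera to world coordinates); the wrist camera has in their place "T_tool_cam" (4x4, takes a point from camera to tool coordinates, whose origin is the TCP and whose axes are the flange's). Camera axes: x right, y down, z forward; pixel columns grow to the right and rows downward; lengths in m; the calibration is good to about 2 mm. A picture is of the moment at which its call begins: read the wrist's pose just before it.
- bot.finish_job(): hands the job in; it is judged then, once.
The state is a dict: "time": time; "joints": joint angles; "qd": joint speeds; "effort": joint torques, N m; "tcp_pos": TCP position; "ee_rot": TCP orientation; "force": force on the tool from outside, world axes, zero at the start; "ft_torque": the same for the moment, N m; "gripper_width": finger opening in m; "finger_force": force on a finger pad.
Only numpy, scipy, OpenCV 4.12 (cv2) and the standard library are available. Lean on these libraries where they do the work, as an engineer would, in place of code of your own. Each camera call takes 0.05 s, during which the arm holds its last target. There are 200 camera calls.

## Working session

There is one attempt and no reset: what is moved stays moved. The work goes in short steps, Python scripts to look and compute and a tool call to move; the robot and the scene stay as the last step left them, time stands still between calls to the robot, and variables do not carry over. Pictures are saved under pics/ and viewed, at most 14 in all, crops included, and the job is handed in when it is done.

Besides the shell and the picture viewer there is one more tool, called after "Request:" by a JSON object that holds its "api" and its "payload", one argument or row to a line. servo_tool: Moves the arm, as the interface text tells. Its arguments: {"type":"object","properties":{"rows":{"type":"array","items":{"type":"object","properties":{"jaw":{"type":"number"},"offset":{"type":"array","items":{"type":"number"}},"spin":{"type":"number"}}}}},"required":["rows"]}

```bash
mkdir -p pics; cat > h.py <<'E'
import numpy as np,cv2
from rig import bot
from scipy.spatial.transform import Rotation as R
def cloud(n):
    s=bot.read_state(); f=bot.grab_frame(n)
    if n=="wrist":
        T=np.eye(4);T[:3,:3]=R.from_quat(s["ee_rot"]).as_matrix();T[:3,3]=s["tcp_pos"];E=T@np.array(f["T_tool_cam"])
    else: E=np.array(f["extrinsics"])
    z=f["z_map"];F=240/np.tan(np.radians(f["fov_y"])/2)
    v,u=np.mgrid[:480,:640]
    P=np.stack([(u-f["cx"])/F*z,(v-f["cy"])/F*z,z],-1)@E[:3,:3].T+E[:3,3]
    P[z==0]=np.nan
    return f["img"],P,E,F,f
E
python3 - <<'E'
from h import *
s=bot.read_state();print(s["tcp_pos"],s["ee_rot"],s["time"],bot.pinch_z)
for n in("top","scene"):
    i,P,E,F,f=cloud(n);cv2.imwrite(f"pics/{n}0.png",i);np.save(f"{n}0.npy",P);print(n,E.round(3).tolist(),F,f["cx"],f["cy"])
    for v in range(40,480,80):print([tuple(P[v,u].round(3).tolist()) for u in range(60,640,120)])
print(np.array(bot.grab_frame("wrist")["T_tool_cam"]).round(3).tolist())
E
```

```text
[ 0.22387392 -0.60961899  0.23014981] [ 9.84570589e-01  1.74985031e-01 -1.49691097e-06 -9.97055910e-04] 0.0 0.0187
top [[0.01, -0.995, 0.099, 0.393], [-1.0, -0.009, 0.007, -0.021], [-0.006, -0.099, -0.995, 1.592], [0.0, 0.0, 0.0, 1.0]] 612.5137180719822 327.9392507553691 244.07497222506993
[(1.103, 0.726, -0.009), (0.959, 0.312, 0.319), (0.964, 0.053, 0.313), (1.01, -0.222, 0.215), (1.101, -0.57, 0.017)]
[(0.878, 0.711, -0.005), (0.856, 0.368, 0.078), (0.848, 0.062, 0.109), (0.839, -0.231, 0.146), (0.888, -0.572, -0.003)]
[(0.661, 0.699, -0.003), (0.662, 0.379, 0.008), (0.665, 0.065, 0.004), (0.669, -0.25, 0.001), (0.671, -0.564, 0.003)]
[(0.45, 0.686, 0.003), (0.453, 0.374, -0.0), (0.456, 0.062, -0.006), (0.459, -0.25, -0.001), (0.462, -0.562, -0.004)]
[(0.176, 0.998, -0.737), (0.182, 0.544, -0.726), (0.279, 0.043, 0.317), (0.254, -0.248, 0.002), (0.257, -0.554, 0.003)]
[(-0.007, 0.767, -0.235), (-0.108, 0.532, -0.718), (0.122, 0.04, 0.333), (0.193, -0.155, 0.652), (0.189, -0.343, 0.624)]
scene [[0.623, -0.292, 0.726, -0.337], [-0.782, -0.253, 0.57, -0.718], [0.017, -0.923, -0.385, 
[... 202 characters left out ...]
[(0.857, 2.278, 0.099), (1.037, 1.324, 0.18), (0.856, 0.356, 0.299), (1.121, 0.041, 0.305), (0.163, -0.59, 0.47)]
[(-0.082, -0.023, 0.323), (0.099, -0.045, 0.284), (0.842, 0.346, 0.019), (0.804, -0.147, 0.135), (0.188, -0.6, 0.382)]
[(0.545, 1.937, -0.734), (0.25, 0.23, -0.028), (0.409, -0.043, 0.002), (0.588, -0.276, 0.01), (0.802, -0.499, 0.0)]
[(-0.1, 0.086, -0.001), (0.031, -0.093, 0.01), (0.746, 0.266, -0.589), (0.321, -0.42, 0.0), (0.464, -0.594, 0.001)]
[(0.031, 0.735, -0.735), (-0.006, -0.12, -0.132), (0.557, 0.097, -0.734), (0.819, -0.229, -0.729), (0.265, -0.649, 0.001)]
[[0.002, -0.966, -0.26, 0.066], [1.0, 0.002, 0.001, -0.001], [-0.0, -0.26, 0.966, -0.142], [0.0, 0.0, 0.0, 1.0]]
```

View pics/top0.png

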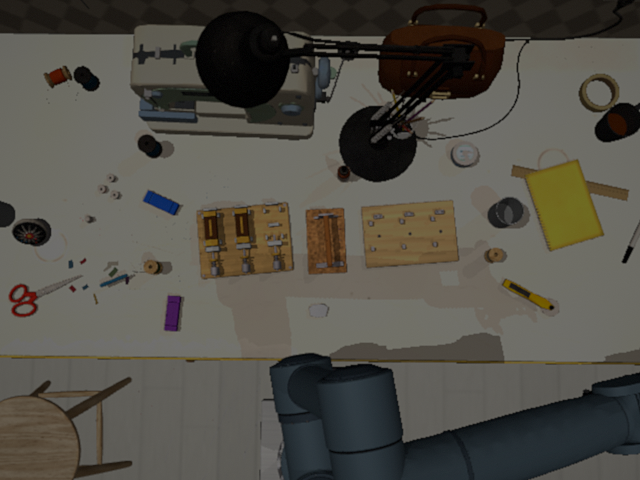

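View pics/scene0.png

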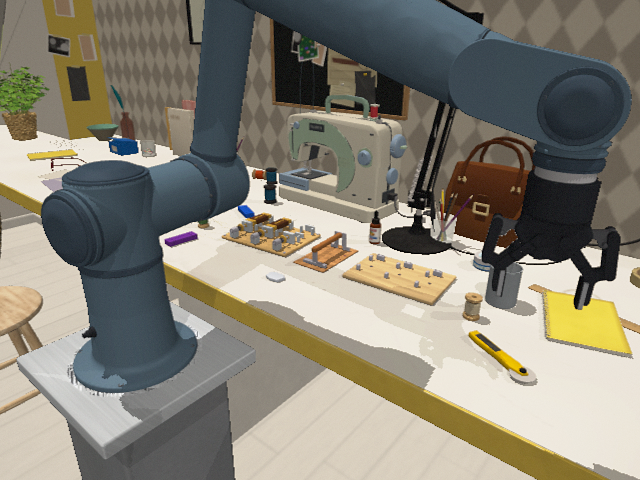

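The top view shows two brown links on the rack, at pixels (211,230) and (243,228). The third station, near (275,230), looks empty. The fork is on its mat at (327,240) and the jig is at (410,233). The blue block (161,202) and purple block (173,313) are look-alikes. The brown ones fit because they are dark wood with brass caps and sit in the rack. I'll confirm this in an enlarged crop.

```bash
python3 - <<'E'
from h import *
i=cv2.imread("pics/top0.png");c=i[180:300,150:480]
c=cv2.convertScaleAbs(c,alpha=2.0)
cv2.imwrite("pics/crop1.png",cv2.resize(c,None,fx=2.4,fy=2.4,interpolation=cv2.INTER_CUBIC))
P=np.load("top0.npy")
def rect(u0,v0,u1,v1,lo,hi,nm):
    Q=P[v0:v1,u0:u1].reshape(-1,3);Q=Q[(Q[:,2]>lo)&(Q[:,2]<hi)]
    r=cv2.minAreaRect((Q[:,:2]*1000).astype(np.float32));print(nm,r,len(Q),np.median(Q[:,2]))
rect(190,195,300,285,.006,.06,"rack");rect(355,195,465,275,.006,.06,"jig");rect(318,212,340,270,.03,.07,"fork")
rect(205,208,218,248,.03,.06,"l1");rect(235,208,250,248,.03,.06,"l2")
E
```

```text
rack ((560.4389038085938, 208.02645874023438), (233.40744018554688, 285.90997314453125), 0.5640789270401001) 5714 0.012241882449219421
jig ((577.0933837890625, -222.0346221923828), (207.07669067382812, 283.47210693359375), 0.6169297099113464) 4860 0.010423263894399404
fork ((556.5067138671875, -1.3153305053710938), (35.765647888183594, 134.40902709960938), 89.40862274169922) 323 0.052855643442879074
l1 ((586.3186645507812, 290.07635498046875), (103.83808135986328, 32.588314056396484), 2.598629951477051) 435 0.039298359341938705
l2 ((586.9644165039062, 210.85699462890625), (101.7048110961914, 36.951011657714844), 1.9721124172210693) 498 0.03966875969044725
```

View pics/crop1.png

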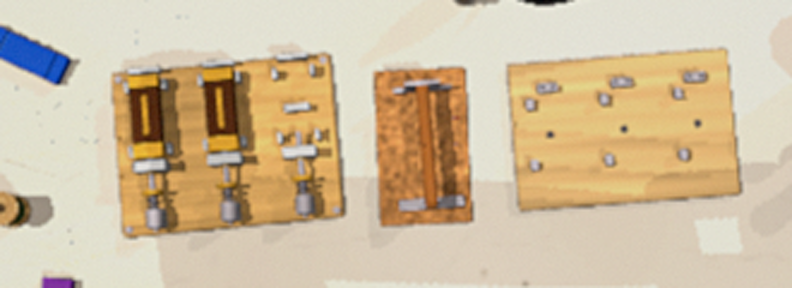

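Confirmed: stations 1 and 2 hold the dark-wood, brass-capped links (crop pixels (147,112) and (222,105)), and station 3 is empty at (298,105). The fork's prong plate is at the far +x end (425,87). Now I'll move the wrist camera over the work.

Request:
{"api": "servo_tool", "payload": {
  "rows": [
    {"jaw":85,"offset":[30,0,-45],"spin":0.1},
    {"jaw":85,"offset":[60,-20,-100],"spin":0.2},
    {"jaw":85,"offset":[100,-50,-100],"spin":0.352},
    {"jaw":85,"offset":[140,-80,-100],"spin":0.352},
    {"jaw":85,"offset":[180,-110,-100],"spin":0.352}
  ]
}}

```text
time: 0.65
tcp_pos: [0.349, -0.4541, 0.332]
ee_rot: [1.0, -0.001, 0.0, 0.001]
force: [0.5, -0.1, 0.6]
gripper_width: 0.085
finger_force: 0.0
```

```bash
cat > go.py <<'E'
import sys
from h import *
# usage: go.py x y z yaw : prints offset for the servo (from measured pose)
s=bot.read_state();A=R.from_quat(s["ee_rot"]).as_matrix();yaw=np.arctan2(A[1,0],A[0,0])
print("tcp",np.round(s["tcp_pos"],4),"yaw",round(yaw,4),"t",s["time"],"F",np.round(s["force"],1),"w",round(s["gripper_width"],4),"tilt",A[:,2].round(4))
if len(sys.argv)>4:
    t=np.array(list(map(float,sys.argv[1:4])));print("offset mm",(A.T@(t-s["tcp_pos"])*1000).round(1),"spin",round(yaw-float(sys.argv[4]),4))
E
python3 go.py 0.53 0.10 0.33 0
```

```text
tcp [ 0.349  -0.4541  0.332 ] yaw -0.0011 t 0.65 F [ 0.5 -0.1  0.6] w 0.085 tilt [ 9.0e-04 -1.4e-03 -1.0e+00]
offset mm [ 180.4 -554.3    1.4] spin -0.0011
```

Request:
{"api": "servo_tool", "payload": {
  "rows": [
    {"jaw":85,"offset":[35,-35,0],"spin":0},
    {"jaw":85,"offset":[70,-70,0],"spin":0},
    {"jaw":85,"offset":[105,-105,0],"spin":0},
    {"jaw":85,"offset":[140,-140,0],"spin":0},
    {"jaw":85,"offset":[170,-180,0],"spin":0}
  ]
}}

```text
time: 1.15
tcp_pos: [0.5194, -0.2739, 0.3308]
ee_rot: [1.0, -0.0, -0.0, -0.0]
force: [0.7, -1.4, -0.9]
gripper_width: 0.0849
finger_force: 0.0
```

Request:
{"api": "servo_tool", "payload": {
  "rows": [
    {"jaw":85,"offset":[15,-45,0],"spin":0},
    {"jaw":85,"offset":[15,-50,0],"spin":0},
    {"jaw":85,"offset":[15,-50,0],"spin":0}
  ]
}}

```text
time: 1.45
tcp_pos: [0.5334, -0.2243, 0.3309]
ee_rot: [1.0, 0.001, -0.0, 0.0]
force: [-0.8, -0.1, 0.4]
gripper_width: 0.0853
finger_force: 0.0
```

```bash
python3 go.py; python3 - <<'E'
from h import *
i,P,E,F,f=cloud("wrist");cv2.imwrite("pics/w1.png",cv2.convertScaleAbs(i,alpha=1.6));np.save("w1.npy",P);print(F,f["cx"],f["cy"])
for v in (5,240,475):print([tuple(P[v,u].round(3).tolist()) for u in (5,320,635)])
E
```

```text
tcp [ 0.5334 -0.2243  0.3309] yaw 0.0023 t 1.45 F [-0.8 -0.1  0.4] w 0.0853 tilt [-5.e-04 -1.e-04 -1.e+00]
335.1382007915018 321.3178640318508 236.92860191549212
[(0.766, 0.167, 0.0), (0.765, -0.221, 0.008), (0.769, -0.608, 0.001)]
[(0.476, 0.203, 0.038), (0.467, -0.222, 0.001), (0.469, -0.684, -0.0)]
[(0.54, -0.164, 0.425), (0.543, -0.223, 0.427), (0.541, -0.281, 0.425)]
```

View pics/w1.png

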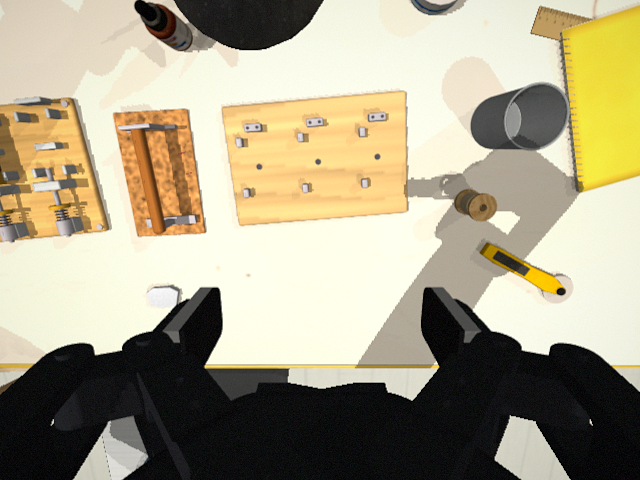

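Request:
{"api": "servo_tool", "payload": {
  "rows": [
    {"jaw":85,"offset":[-10,-50,0],"spin":0},
    {"jaw":85,"offset":[-20,-100,0],"spin":0},
    {"jaw":85,"offset":[-20,-150,0],"spin":0},
    {"jaw":85,"offset":[-20,-200,0],"spin":0},
    {"jaw":85,"offset":[-20,-240,0],"spin":0}
  ]
}}

```text
time: 2.0
tcp_pos: [0.513, 0.0149, 0.3313]
ee_rot: [1.0, -0.001, 0.0, 0.0]
force: [1.5, -0.8, -0.4]
gripper_width: 0.085
finger_force: 0.0
```

Request:
{"api": "servo_tool", "payload": {
  "rows": [
    {"jaw":85,"offset":[0,-50,0],"spin":0},
    {"jaw":85,"offset":[0,-90,0],"spin":0},
    {"jaw":85,"offset":[0,-90,0],"spin":0},
    {"jaw":85,"offset":[0,-90,0],"spin":0}
  ]
}}

```text
time: 2.4
tcp_pos: [0.5136, 0.1037, 0.331]
ee_rot: [1.0, -0.0, -0.0, 0.0]
force: [-0.5, 0.1, 0.0]
gripper_width: 0.0851
finger_force: 0.0
```

```bash
python3 go.py; python3 - <<'E'
from h import *
i,P,E,F,f=cloud("wrist");cv2.imwrite("pics/w2.png",cv2.convertScaleAbs(i,alpha=1.6));np.save("w2.npy",P)
for v in (5,240,475):print([tuple(P[v,u].round(3).tolist()) for u in (5,320,635)])
E
```

```text
tcp [0.5136 0.1037 0.331 ] yaw -0.0008 t 2.4 F [-0.5  0.1  0. ] w 0.0851 tilt [-2.e-04 -7.e-04 -1.e+00]
[(0.748, 0.495, -0.001), (0.748, 0.106, -0.001), (0.748, -0.282, 0.0)]
[(0.453, 0.544, 0.024), (0.447, 0.106, 0.001), (0.448, -0.356, 0.0)]
[(0.521, 0.163, 0.425), (0.525, 0.105, 0.428), (0.52, 0.046, 0.425)]
```

View pics/w2.png

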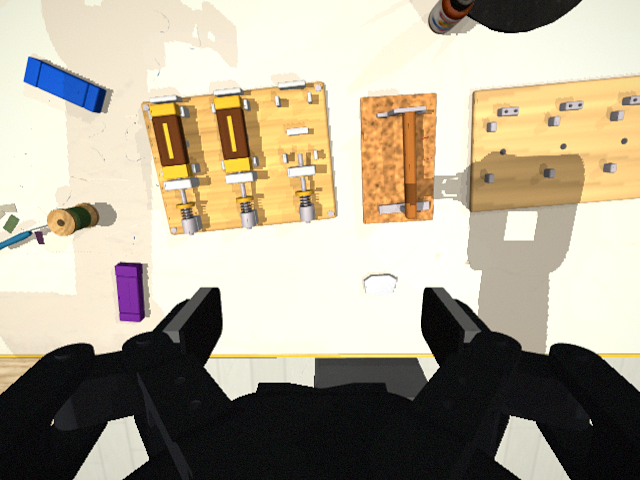

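w1 shows the jig at (315,155) with its bay dots at (259,166), (318,161) and (377,156). w2 shows the links at (170,138) and (231,132), the collars near (187,212) and (247,200), and the fork handle at (410,165).

```bash
cat > fit.py <<'E'
from h import *
def rect(P,box,lo,hi,nm,k=3):
    u0,v0,u1,v1=box;m=np.zeros(P.shape[:2],np.uint8);m[v0:v1,u0:u1]=1
    m&=((P[...,2]>lo)&(P[...,2]<hi)).astype(np.uint8)
    if k:m=cv2.morphologyEx(m,cv2.MORPH_OPEN,np.ones((k,k)))
    Q=P[m>0];c,s,a=cv2.minAreaRect((Q[:,:2]*1000).astype(np.float32))
    if a>45:a-=90;s=s[::-1]
    print(nm,np.round(c,1),"size",np.round(s,1),"yaw",round(np.radians(a),4),"z",round(float(np.median(Q[:,2])),4),len(Q));return np.array(c),np.radians(a)
E
python3 - <<'E'
from fit import *
w1=np.load("w1.npy");w2=np.load("w2.npy");top=np.load("top0.npy")
rect(w2,(130,70,345,245),.005,.018,"rack w2");rect(top,(190,195,300,285),.005,.018,"rack top")
rect(w1,(215,85,415,235),.005,.018,"jig w1");rect(top,(355,195,465,275),.005,.018,"jig top")
rect(w2,(355,85,440,230),.002,.03,"mat w2",5);rect(w1,(105,100,212,242),.002,.03,"mat w1",5)
rect(w2,(398,115,424,208),.044,.056,"handle w2");rect(w1,(125,128,180,220),.044,.056,"handle w1")
rect(w2,(372,100,430,120),.036,.056,"plate w2",0);rect(w2,(372,200,435,222),.02,.056,"foot w2",0)
rect(w2,(140,90,200,185),.036,.045,"l1");rect(w2,(205,88,258,178),.036,.045,"l2")
E
```

```text
rack w2 [559.1 211.5] size [179.9 239.2] yaw 0.1072 z 0.0095 15876
rack top [556.5 209. ] size [178.8 238.1] yaw 0.104 z 0.01 2973
jig w1 [ 580.5 -218. ] size [160.3 240.1] yaw 0.0864 z 0.0096 20494
jig top [ 578.  -220.5] size [160.3 240.2] yaw 0.0865 z 0.0101 3935
mat w2 [ 5.605e+02 -3.000e-01] size [169.2  99.4] yaw 0.0613 z 0.0037 6625
mat w1 [560.   -0.7] size [169.1 100. ] yaw 0.0578 z 0.0036 5463
handle w2 [560.8  -4.8] size [112.3  15. ] yaw 0.0933 z 0.053 1137
handle w1 [563.4  -5.5] size [113.8  14.5] yaw 0.0949 z 0.0527 1235
plate w2 [617.7   0.9] size [14.5 37.8] yaw 0.0921 z 0.0538 283
foot w2 [502.5  -9.9] size [24.9 13.8] yaw 0.1107 z 0.0528 241
l1 [580.4 294.1] size [100.1  34.3] yaw 0.1193 z 0.0395 2044
l2 [589.3 214. ] size [99.3 35.3] yaw 0.0934 z 0.0395 2079
```

```bash
python3 - <<'E'
from fit import *
w1=np.load("w1.npy");w2=np.load("w2.npy")
for P,b in((w2,(360,90,440,228)),(w1,(110,105,205,240))):
    u0,v0,u1,v1=b;Q=P[v0:v1,u0:u1].reshape(-1,3);Q=Q[(Q[:,2]>.044)&(Q[:,2]<.057)]
    a=.0935;d=np.array([np.cos(a),np.sin(a)]);n=np.array([-d[1],d[0]]);s=Q[:,:2]@d;t=Q[:,:2]@n
    tc=(np.percentile(t[abs(s-np.median(s))<.04],[1,99]).mean());sc=(s.min()+s.max())/2
    print("fork centre",(sc*d+tc*n).round(4),"len",s.max()-s.min(), "width",np.ptp(t[abs(s-np.median(s))<.04]))
# profile of rack in rack frame, station 1 and 2: heights along x at y=0
c=np.array([.5591,.2115]);a=.106;d=np.array([np.cos(a),np.sin(a)]);n=np.array([-d[1],d[0]])
Q=w2.reshape(-1,3);x=(Q[:,:2]-c)@d*1000;y=(Q[:,:2]-c)@n*1000
for y0 in(80,0):
    print(y0,[(k,int(round(1000*np.nanmax(Q[m,2]))),) for k in range(-92,92,4) if (m:=(abs(x-k)<2)&(abs(y-y0)<3)).any()])
    m=(x>-10)&(x<80)&(abs(y-y0)<30)&(Q[:,2]>.034)&(Q[:,2]<.046);print("link yc",np.percentile(y[m],[2,98]),"x",np.percentile(x[m],[1,99]))
E
python3 go.py .5608 -.0048 .13 .0935
```

```text
fork centre [ 0.5575 -0.0046] len 0.13541465846735024 width 0.014959552300597714
fork centre [ 0.5574 -0.006 ] len 0.13480225723739708 width 0.01453661747059335
80 [(-92, 0), (-88, 34), (-84, 40), (-80, 40), (-76, 40), (-72, 40), (-68, 40), (-64, 40), (-60, 38), (-56, 38), (-52, 39), (-48, 42), (-44, 42), (-40, 34), (-36, 33), (-32, 33), (-28, 33), (-24, 42), (-20, 43), (-16, 43), (-12, 42), (-8, 42), (-4, 42), (0, 41), (4, 42), (8, 42), (12, 41), (16, 42), (20, 42), (24, 42), (28, 41), (32, 42), (36, 41), (40, 41), (44, 41), (48, 41), (52, 41), (56, 41), (60, 40), (64, 40), (68, 39), (72, 40), (76, 40), (80, 39), (84, 31), (88, 30)]
link yc [64.41505722 94.95502731] x [-8.78203088 78.82666987]
0 [(-92, 1), (-88, 34), (-84, 40), (-80, 40), (-76, 40), (-72, 40), (-68, 40), (-64, 40), (-60, 37), (-56, 38), (-52, 37), (-48, 43), (-44, 42), (-40, 33), (-36, 34), (-32, 34), (-28, 33), (-24, 41), (-20, 44), (-16, 43), (-12, 43), (-8, 43), (-4, 42), (0, 42), (4, 42), (8, 42), (12, 41), (16, 42), (20, 42), (24, 41), (28, 41), (32, 41), (36, 41), (40, 41), (44, 41), (48, 41), (52, 41), (56, 41), (60, 40), (64, 41), (68, 40), (72, 41), (76, 40), (80, 40), (84, 31), (88, 30)]
link yc [-15.44363308  15.20996568] x [-8.67460526 78.91665614]
tcp [0.5137 0.1031 0.331 ] yaw -0.0021 t 2.45 F [-0.8 -0.2 -0.3] w 0.0851 tilt [-2.e-04 -6.e-04 -1.e+00]
offset mm [ 47.4 107.6 201.1] spin -0.0956
```

Request:
{"api": "servo_tool", "payload": {
  "rows": [
    {"jaw":85,"offset":[10,25,40],"spin":-0.05},
    {"jaw":85,"offset":[20,50,80],"spin":-0.0956},
    {"jaw":85,"offset":[30,75,120],"spin":-0.0956},
    {"jaw":70,"offset":[40,100,160],"spin":-0.0956},
    {"jaw":60,"offset":[44.2,107.8,195],"spin":-0.0956}
  ]
}}

```text
time: 2.95
tcp_pos: [0.5576, -0.0077, 0.1342]
ee_rot: [0.999, 0.045, -0.0, 0.0]
force: [0.0, -0.4, -1.1]
gripper_width: 0.0603
finger_force: 0.0
```

Request:
{"api": "servo_tool", "payload": {
  "rows": [
    {"jaw":60,"offset":[0,0,5],"spin":0},
    {"jaw":60,"offset":[0,0,5],"spin":0}
  ]
}}

```text
time: 3.15
tcp_pos: [0.5569, -0.0045, 0.1306]
ee_rot: [0.999, 0.046, -0.001, -0.0]
force: [0.3, -0.0, 0.6]
gripper_width: 0.0597
finger_force: 0.0
```

```bash
python3 go.py .5575 -.005 .029 .0935; python3 - <<'E'
from fit import *
i,P,E,F,f=cloud("wrist");cv2.imwrite("pics/w3.png",cv2.convertScaleAbs(i,alpha=1.6))
m=(abs(P[...,0]-.5575)<.09)&(abs(P[...,1]+.005)<.03)&(P[...,2]>.046)&(P[...,2]<.06)
Q=P[m];a=.0935;d=np.array([np.cos(a),np.sin(a)]);n=np.array([-d[1],d[0]]);s=Q[:,:2]@d;t=Q[:,:2]@n;o=np.array([.5575,-.005])
print(s.min()-o@d,s.max()-o@d,[ (k,np.percentile(t[abs(s-o@d-k/1000)<.003]-o@n,[2,98]).round(4)) for k in (0,20,40,55) if (abs(s-o@d-k/1000)<.003).any()])
E
```

```text
tcp [ 0.5569 -0.0045  0.1306] yaw 0.0928 t 3.15 F [ 0.3 -0.   0.6] w 0.0597 tilt [-2.2e-03  5.0e-04 -1.0e+00]
offset mm [  0.8   0.6 101.6] spin -0.0007
-0.06663448012226442 0.06795393754269419 [(0, array([-0.0065,  0.0067])), (20, array([-0.0069,  0.0066])), (40, array([-0.0067,  0.0065])), (55, array([-0.0065,  0.0064]))]
```

Request:
{"api": "servo_tool", "payload": {
  "rows": [
    {"jaw":60,"offset":[0,0,35],"spin":0},
    {"jaw":60,"offset":[0.5,0,70],"spin":0},
    {"jaw":60,"offset":[0.5,0.3,90],"spin":0},
    {"jaw":60,"offset":[0.5,0.3,101],"spin":0},
    {"jaw":60,"offset":[0.5,0.3,101],"spin":0}
  ]
}}

```text
time: 3.7
tcp_pos: [0.5585, -0.0033, 0.0308]
ee_rot: [0.999, 0.048, 0.0, 0.0]
force: [0.5, 0.0, 0.8]
gripper_width: 0.0599
finger_force: 0.0
```

Request:
{"api": "servo_tool", "payload": {
  "rows": [
    {"jaw":5,"offset":[0,0,0],"spin":0},
    {"jaw":5,"offset":[0,0,0],"spin":0},
    {"jaw":5,"offset":[0,0,0],"spin":0},
    {"jaw":5,"offset":[0,0,0],"spin":0},
    {"jaw":5,"offset":[0,0,0],"spin":0}
  ]
}}

```text
time: 4.2
tcp_pos: [0.5593, -0.0037, 0.0318]
ee_rot: [0.999, 0.048, 0.001, 0.0]
force: [-0.1, 0.3, 5.6]
gripper_width: 0.0128
finger_force: 59.6
```

Request:
{"api": "servo_tool", "payload": {
  "rows": [
    {"jaw":5,"offset":[0,0,-10],"spin":0},
    {"jaw":5,"offset":[0,0,-40],"spin":0},
    {"jaw":5,"offset":[0,0,-75],"spin":0},
    {"jaw":5,"offset":[0,0,-90],"spin":0},
    {"jaw":5,"offset":[0,0,-90],"spin":0}
  ]
}}

```text
time: 4.7
tcp_pos: [0.5598, -0.0038, 0.1229]
ee_rot: [0.999, 0.048, 0.003, 0.001]
force: [0.3, -0.6, -2.4]
gripper_width: 0.0128
finger_force: 58.6
```

```bash
python3 go.py .4607 .2010 .12 .106
```

```text
tcp [ 0.5598 -0.0038  0.1229] yaw 0.0954 t 4.7 F [ 0.3 -0.6 -2.4] w 0.0128 tilt [ 0.0054 -0.0011 -1.    ]
offset mm [ -79.1 -213.3    2.1] spin -0.0106
```

Request:
{"api": "servo_tool", "payload": {
  "rows": [
    {"jaw":5,"offset":[-16,-44,0],"spin":-0.0106},
    {"jaw":5,"offset":[-32,-88,0],"spin":-0.0106},
    {"jaw":5,"offset":[-48,-130,0],"spin":-0.0106},
    {"jaw":5,"offset":[-64,-174,0],"spin":-0.0106},
    {"jaw":5,"offset":[-79,-213,0],"spin":-0.0106}
  ]
}}

```text
time: 5.2
tcp_pos: [0.4565, 0.2023, 0.118]
ee_rot: [0.999, 0.053, -0.002, 0.0]
force: [0.9, 0.6, -0.9]
gripper_width: 0.0128
finger_force: 58.8
```

Request:
{"api": "servo_tool", "payload": {
  "rows": [
    {"jaw":5,"offset":[0,0,0],"spin":0},
    {"jaw":5,"offset":[0,0,0],"spin":0},
    {"jaw":5,"offset":[0,0,0],"spin":0}
  ]
}}

```text
time: 5.5
tcp_pos: [0.459, 0.2002, 0.1192]
ee_rot: [0.999, 0.053, -0.001, 0.0]
force: [-0.7, -0.3, -2.2]
gripper_width: 0.0131
finger_force: 58.9
```

```bash
python3 go.py; python3 - <<'E'
from h import *
s=bot.read_state()
i,P,E,F,f=cloud("wrist");cv2.imwrite("pics/w4.png",cv2.convertScaleAbs(i,alpha=1.6));np.save("w4.npy",P)
E
```

```text
tcp [0.459  0.2002 0.1192] yaw 0.1051 t 5.5 F [-0.7 -0.3 -2.2] w 0.0131 tilt [-1.5e-03 -5.0e-04 -1.0e+00]
```

View pics/w4.png

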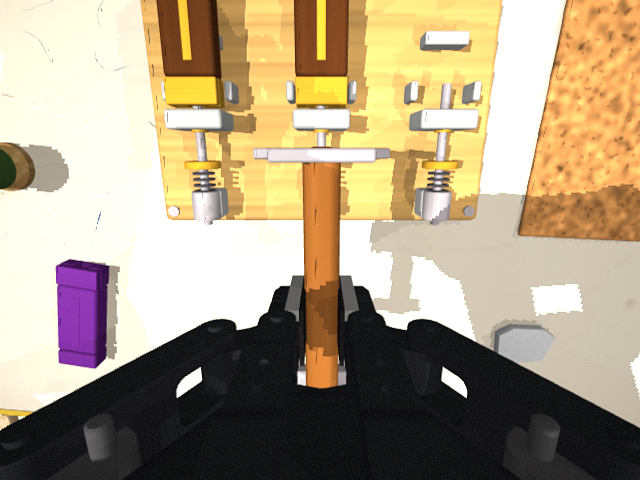

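w4 shows the held fork with its plate at (320,155), just above station 2's gap. The guide block is at (322,119) and link 2's nose at (321,92).

```bash
cat > pl.py <<'E'
from fit import *
def run(P):
    c=np.array([.5591,.2115]);a=.106;d=np.array([np.cos(a),np.sin(a)]);n=np.array([-d[1],d[0]])
    x=(P[...,:2]-c)@d*1000;y=(P[...,:2]-c)@n*1000;z=P[...,2]*1000
    pr=lambda q:np.percentile(q,[2,98]).round(1)
    for y0 in (80,0,-80):
        m=(z>39)&(z<46)&(x>-30)&(x<-8)&(abs(y-y0)<25)   # guide/nose
        g=(z>39.5)&(z<46)&(x>-26)&(x<-11)&(abs(y-y0)<25)
        cl=(z>34)&(z<46)&(x>-58)&(x<-34)&(abs(y-y0)<16)
        b=(z>30)&(z<36)&(x>-38)&(x<-25)&(abs(y-y0)<10)
        print(y0,[ (k,pr(x[q]),pr(y[q])) for k,q in(("guide",g),("collar",cl),("bar",b)) if q.sum()>10])
    m=(z>85)&(z<180)&(abs(y)<60)&(x>-60)&(x<0)
    if m.sum()>20:print("plate x",pr(x[m]),"y",pr(y[m]),"z",pr(z[m]))
    h=(z>115)&(z<160)&(abs(y)<20)&(x<-45)&(x>-75)
    if h.sum()>20:
        print("handle y near plate",[pr(y[h&(abs(x-k)<4)]) for k in(-68,-52)],"z",np.median(z[h]),[np.median(z[h&(abs(x-k)<4)]).round(1) for k in(-68,-52)])
E
python3 -c "
from pl import *
run(np.load('w4.npy'))"
```

```text
80 [('guide', array([-23.9, -12.7]), array([63.4, 97.2])), ('collar', array([-56.7, -44.1]), array([70.2, 90.2])), ('bar', array([-38. , -25.4]), array([76.5, 83.4]))]
0 [('guide', array([-23.8, -12.7]), array([-16.1,  17.5])), ('bar', array([-34.1, -25.3]), array([-2.7,  4.1]))]
-80 [('guide', array([-23.7, -12.5]), array([-95.6, -61.8])), ('collar', array([-56.4, -43.9]), array([-88.6, -68.8])), ('bar', array([-37.8, -25.2]), array([-81.7, -75.2]))]
plate x [-59.2 -35.1] y [-27.7  29. ] z [100.3 142.9]
handle y near plate [array([-6.2,  7.1]), array([-6.4,  7.3])] z 140.55787824301612 [np.float64(140.6), np.float64(140.5)]
```

Request:
{"api": "servo_tool", "payload": {
  "rows": [
    {"jaw":5,"offset":[2,0,20],"spin":0},
    {"jaw":5,"offset":[2,0,40],"spin":0},
    {"jaw":5,"offset":[2,0,55],"spin":0},
    {"jaw":5,"offset":[2,0,67],"spin":0},
    {"jaw":5,"offset":[2,0,76],"spin":0}
  ]
}}

```text
time: 6.05
tcp_pos: [0.4613, 0.2004, 0.0432]
ee_rot: [0.999, 0.052, -0.0, 0.0]
force: [-0.3, 0.6, -0.3]
gripper_width: 0.0131
finger_force: 58.9
```

Request:
{"api": "servo_tool", "payload": {
  "rows": [
    {"jaw":5,"offset":[0,0,0],"spin":0},
    {"jaw":5,"offset":[0,0,0],"spin":0}
  ]
}}

```text
time: 6.25
tcp_pos: [0.4616, 0.2011, 0.0445]
ee_rot: [0.999, 0.053, 0.0, -0.0]
force: [-0.6, -0.0, -0.8]
gripper_width: 0.0128
finger_force: 58.9
```

```bash
python3 go.py
```

```text
tcp [0.4616 0.2011 0.0445] yaw 0.1056 t 6.25 F [-0.6 -0.  -0.8] w 0.0128 tilt [ 6.e-04  1.e-04 -1.e+00]
```

Request:
{"api": "servo_tool", "payload": {
  "rows": [
    {"jaw":5,"offset":[-5,0,0],"spin":0},
    {"jaw":5,"offset":[-10,0,0],"spin":0},
    {"jaw":5,"offset":[-14,0,0],"spin":0},
    {"jaw":5,"offset":[-18,0,0],"spin":0},
    {"jaw":5,"offset":[-22,0,0],"spin":0}
  ]
}}

```text
time: 6.75
tcp_pos: [0.4408, 0.1991, 0.0451]
ee_rot: [0.999, 0.053, 0.003, -0.0]
force: [7.0, 0.9, -4.9]
gripper_width: 0.0131
finger_force: 58.5
```

Request:
{"api": "servo_tool", "payload": {
  "rows": [
    {"jaw":5,"offset":[-1,0,0],"spin":0},
    {"jaw":5,"offset":[-1,0,0],"spin":0},
    {"jaw":5,"offset":[-1,0,0],"spin":0}
  ]
}}

```text
time: 7.05
tcp_pos: [0.4401, 0.1991, 0.0452]
ee_rot: [0.999, 0.053, 0.003, -0.0]
force: [7.9, 1.2, -4.6]
gripper_width: 0.013
finger_force: 58.5
```

```bash
python3 go.py; cat > nose.py <<'E'
from pl import *
i,P,E,F,f=cloud("wrist")
c=np.array([.5591,.2115]);a=.106;d=np.array([np.cos(a),np.sin(a)]);n=np.array([-d[1],d[0]])
x=(P[...,:2]-c)@d*1000;y=(P[...,:2]-c)@n*1000;z=P[...,2]*1000
for y0 in(80,0):print(y0,[(k,z[m].max().round()) for k in range(-60,84,6) if (m:=(abs(x-k)<2)&(abs(y-y0)<6)).any()])
E
python3 nose.py
```

```text
tcp [0.4401 0.1991 0.0452] yaw 0.1061 t 7.05 F [ 7.9  1.2 -4.6] w 0.013 tilt [ 5.6e-03  9.0e-04 -1.0e+00]
80 [(-60, np.float64(39.0)), (-54, np.float64(38.0)), (-48, np.float64(43.0)), (-42, np.float64(34.0)), (-36, np.float64(34.0)), (-30, np.float64(34.0)), (-24, np.float64(43.0)), (-18, np.float64(44.0)), (-12, np.float64(43.0)), (-6, np.float64(43.0)), (0, np.float64(42.0))]
0 [(-60, np.float64(70.0)), (-54, np.float64(70.0)), (-48, np.float64(34.0)), (-42, np.float64(34.0)), (-36, np.float64(34.0)), (-30, np.float64(34.0)), (-24, np.float64(44.0)), (-18, np.float64(44.0)), (-12, np.float64(43.0)), (-6, np.float64(52.0)), (0, np.float64(40.0))]
```

Request:
{"api": "servo_tool", "payload": {
  "rows": [
    {"jaw":5,"offset":[5,0,0],"spin":0},
    {"jaw":5,"offset":[10,0,0],"spin":0},
    {"jaw":5,"offset":[15,0,0],"spin":0},
    {"jaw":5,"offset":[21,0,0],"spin":0},
    {"jaw":5,"offset":[21,0,-3],"spin":0}
  ]
}}

```text
time: 7.6
tcp_pos: [0.4586, 0.2009, 0.0469]
ee_rot: [0.999, 0.053, -0.001, 0.0]
force: [0.0, -0.6, -1.7]
gripper_width: 0.0126
finger_force: 58.9
```

Request:
{"api": "servo_tool", "payload": {
  "rows": [
    {"jaw":5,"offset":[0,0,-20],"spin":0},
    {"jaw":5,"offset":[0,0,-50],"spin":0},
    {"jaw":5,"offset":[0,0,-72],"spin":0},
    {"jaw":5,"offset":[0,0,-74],"spin":0},
    {"jaw":5,"offset":[0,0,-74],"spin":0}
  ]
}}

```text
time: 8.1
tcp_pos: [0.4587, 0.201, 0.121]
ee_rot: [0.999, 0.053, -0.0, 0.0]
force: [-0.7, 0.1, -1.0]
gripper_width: 0.0126
finger_force: 59.0
```

```bash
python3 nose.py;python3 go.py .4522 .2806 .12 .106; python3 - <<'E'
from pl import *
i,P,E,F,f=cloud("wrist");run(P)
E
```

```text
80 [(-60, np.float64(38.0)), (-54, np.float64(39.0)), (-48, np.float64(43.0)), (-42, np.float64(34.0)), (-36, np.float64(34.0)), (-30, np.float64(35.0)), (-24, np.float64(43.0)), (-18, np.float64(44.0)), (-12, np.float64(43.0)), (-6, np.float64(43.0)), (0, np.float64(42.0)), (6, np.float64(42.0)), (12, np.float64(42.0)), (18, np.float64(42.0)), (24, np.float64(42.0)), (30, np.float64(42.0)), (36, np.float64(42.0)), (42, np.float64(41.0)), (48, np.float64(41.0))]
0 [(-60, np.float64(145.0)), (-54, np.float64(145.0)), (-48, np.float64(145.0)), (-42, np.float64(145.0)), (-36, np.float64(145.0)), (-30, np.float64(35.0)), (-24, np.float64(43.0)), (-18, np.float64(43.0)), (-12, np.float64(42.0)), (-6, np.float64(50.0)), (0, np.float64(54.0)), (6, np.float64(52.0)), (12, np.float64(51.0)), (18, np.float64(48.0)), (24, np.float64(47.0)), (30, np.float64(45.0)), (36, np.float64(42.0)), (42, np.float64(41.0)), (48, np.float64(38.0))]
tcp [0.458  0.2009 0.12  ] yaw 0.1061 t 8.15 F [-0.1  1.1 -0.7] w 0.0129 tilt [-2.3e-03 -4.0e-04 -1.0e+00]
offset mm [  2.6 -79.9  -0. ] spin 0.0001
80 [('guide', array([-23.7, -12.5]), array([63.3, 97.2])), ('collar', array([-56.5, -44.1]), array([70. , 90.1])), ('bar', array([-37.7, -25.1]), array([76. , 83.3]))]
0 [('guide', array([-23.5, -12.3]), array([-16. ,  17.7])), ('bar', array([-35., -25.]), array([-1.9,  4.1]))]
-80 [('guide', array([-23.4, -12.1]), array([-95.7, -61.9])), ('collar', array([-56.7, -44.1]), array([-88.6, -69.1])), ('bar', array([-37.4, -25.3]), array([-82. , -75.6]))]
plate x [-59.2 -36. ] y [-27.1  29.8] z [101.  143.6]
handle y near plate [array([-5.5,  7.8]), array([-5.6,  8. ])] z 141.30530385050523 [np.float64(141.4), np.float64(141.2)]
```

Request:
{"api": "servo_tool", "payload": {
  "rows": [
    {"jaw":5,"offset":[3,-40,0],"spin":0},
    {"jaw":5,"offset":[3,-79.2,0],"spin":0},
    {"jaw":5,"offset":[3,-79.2,0],"spin":0},
    {"jaw":5,"offset":[3,-79.2,0],"spin":0}
  ]
}}

```text
time: 8.6
tcp_pos: [0.4524, 0.2802, 0.1194]
ee_rot: [0.999, 0.054, -0.002, 0.001]
force: [-0.3, 0.2, -1.4]
gripper_width: 0.0129
finger_force: 59.2
```

```bash
python3 go.py; sed -i 's/abs(y)<60/abs(y-dy)<60/;s/abs(y)<20/abs(y-dy)<20/;s/def run(P)/def run(P,dy=0)/' pl.py; python3 - <<'E'
from pl import *
i,P,E,F,f=cloud("wrist");run(P,80)
E
```

```text
tcp [0.4524 0.2802 0.1194] yaw 0.1077 t 8.6 F [-0.3  0.2 -1.4] w 0.0129 tilt [-0.0032 -0.0014 -1.    ]
80 [('guide', array([-23.7, -12.5]), array([63.7, 97.8])), ('bar', array([-32.2, -25.3]), array([77.1, 84.2]))]
0 [('guide', array([-23.5, -12.2]), array([-15.6,  18.3])), ('collar', array([-56.4, -43.8]), array([-8.8, 11.5])), ('bar', array([-37.7, -25.1]), array([-1.8,  4.4]))]
-80 [('guide', array([-23.2, -11.9]), array([-95.5, -61.3])), ('collar', array([-56.2, -43.7]), array([-87.6, -68.6])), ('bar', array([-37.4, -25.3]), array([-81.4, -75.8]))]
plate x [-59.2 -33.1] y [ 52.7 109.1] z [100.4 142.9]
handle y near plate [array([74. , 87.4]), array([74.1, 87.6])] z 140.68610136108236 [np.float64(140.8), np.float64(140.6)]
```

Laterally aligned: handle at 80.8, guide at 80.75. Descend and pull.

Request:
{"api": "servo_tool", "payload": {
  "rows": [
    {"jaw":5,"offset":[0,0,20],"spin":0},
    {"jaw":5,"offset":[0,0,40],"spin":0},
    {"jaw":5,"offset":[0,0,55],"spin":0},
    {"jaw":5,"offset":[0,0,67],"spin":0},
    {"jaw":5,"offset":[0,0,76],"spin":0}
  ]
}}

```text
time: 9.15
tcp_pos: [0.4535, 0.2795, 0.044]
ee_rot: [0.999, 0.053, -0.001, 0.0]
force: [0.5, 0.2, -0.7]
gripper_width: 0.0128
finger_force: 59.2
```

Request:
{"api": "servo_tool", "payload": {
  "rows": [
    {"jaw":5,"offset":[-5,0,0],"spin":0},
    {"jaw":5,"offset":[-10,0,0],"spin":0},
    {"jaw":5,"offset":[-14,0,0],"spin":0},
    {"jaw":5,"offset":[-18,0,0],"spin":0},
    {"jaw":5,"offset":[-22,0,0],"spin":0}
  ]
}}

```text
time: 9.65
tcp_pos: [0.4336, 0.2782, 0.0466]
ee_rot: [0.999, 0.053, 0.003, -0.001]
force: [6.5, -0.8, -4.2]
gripper_width: 0.0131
finger_force: 58.7
```

Request:
{"api": "servo_tool", "payload": {
  "rows": [
    {"jaw":5,"offset":[-2,0,0],"spin":0},
    {"jaw":5,"offset":[-3,0,0],"spin":0},
    {"jaw":5,"offset":[-3,0,0],"spin":0}
  ]
}}

```text
time: 9.95
tcp_pos: [0.4309, 0.2779, 0.0467]
ee_rot: [0.999, 0.053, 0.003, -0.001]
force: [7.3, 0.2, -4.9]
gripper_width: 0.013
finger_force: 58.7
```

```bash
python3 nose.py;python3 go.py
```

```text
80 [(-60, np.float64(71.0)), (-54, np.float64(71.0)), (-48, np.float64(34.0)), (-42, np.float64(34.0)), (-36, np.float64(35.0)), (-30, np.float64(34.0)), (-24, np.float64(43.0)), (-18, np.float64(44.0)), (-12, np.float64(43.0)), (-6, np.float64(52.0)), (0, np.float64(41.0))]
0 [(-60, np.float64(38.0)), (-54, np.float64(39.0)), (-48, np.float64(44.0)), (-42, np.float64(41.0)), (-36, np.float64(34.0)), (-30, np.float64(34.0)), (-24, np.float64(43.0)), (-18, np.float64(44.0)), (-12, np.float64(43.0)), (-6, np.float64(52.0)), (0, np.float64(42.0)), (6, np.float64(11.0))]
tcp [0.431  0.2779 0.0467] yaw 0.1061 t 10.0 F [ 6.3  0.4 -5.9] w 0.0129 tilt [ 0.0062  0.0015 -1.    ]
```

Request:
{"api": "servo_tool", "payload": {
  "rows": [
    {"jaw":5,"offset":[5,0,0],"spin":0},
    {"jaw":5,"offset":[10,0,0],"spin":0},
    {"jaw":5,"offset":[15,0,0],"spin":0},
    {"jaw":5,"offset":[22,0,0],"spin":0},
    {"jaw":5,"offset":[22,0,-3],"spin":0}
  ]
}}

```text
time: 10.5
tcp_pos: [0.4507, 0.2798, 0.0483]
ee_rot: [0.999, 0.053, -0.001, 0.0]
force: [-0.8, -0.3, -0.6]
gripper_width: 0.0122
finger_force: 59.2
```

Request:
{"api": "servo_tool", "payload": {
  "rows": [
    {"jaw":5,"offset":[0,0,-20],"spin":0},
    {"jaw":5,"offset":[0,0,-50],"spin":0},
    {"jaw":5,"offset":[0,0,-72],"spin":0},
    {"jaw":5,"offset":[0,0,-74],"spin":0},
    {"jaw":5,"offset":[0,0,-74],"spin":0}
  ]
}}

```text
time: 11.0
tcp_pos: [0.4503, 0.2798, 0.1221]
ee_rot: [0.999, 0.053, -0.0, -0.0]
force: [-1.4, -0.7, -1.4]
gripper_width: 0.0126
finger_force: 59.3
```

```bash
python3 nose.py|cut -c1-2000;python3 go.py .561 .001 .12 .06
```

```text
80 [(-60, np.float64(145.0)), (-54, np.float64(145.0)), (-48, np.float64(146.0)), (-42, np.float64(146.0)), (-36, np.float64(147.0)), (-30, np.float64(34.0)), (-24, np.float64(43.0)), (-18, np.float64(43.0)), (-12, np.float64(43.0)), (-6, np.float64(48.0)), (0, np.float64(54.0)), (6, np.float64(52.0)), (12, np.float64(50.0)), (18, np.float64(48.0)), (24, np.float64(46.0)), (30, np.float64(45.0)), (36, np.float64(42.0)), (42, np.float64(41.0)), (48, np.float64(39.0))]
0 [(-60, np.float64(38.0)), (-54, np.float64(38.0)), (-48, np.float64(43.0)), (-42, np.float64(42.0)), (-36, np.float64(34.0)), (-30, np.float64(33.0)), (-24, np.float64(42.0)), (-18, np.float64(43.0)), (-12, np.float64(43.0)), (-6, np.float64(47.0)), (0, np.float64(54.0)), (6, np.float64(53.0)), (12, np.float64(51.0)), (18, np.float64(48.0)), (24, np.float64(46.0)), (30, np.float64(45.0)), (36, np.float64(43.0)), (42, np.float64(41.0)), (48, np.float64(39.0))]
tcp [0.4497 0.2795 0.121 ] yaw 0.1062 t 11.05 F [-0.1 -0.3 -1. ] w 0.0128 tilt [-2.1e-03 -6.0e-04 -1.0e+00]
offset mm [ 81.2 288.8   1. ] spin 0.0462
```

Both noses are up. Returning the fork to the mat.

Request:
{"api": "servo_tool", "payload": {
  "rows": [
    {"jaw":5,"offset":[13,46,0],"spin":0},
    {"jaw":5,"offset":[26,92,0],"spin":0},
    {"jaw":5,"offset":[39,138,0],"spin":0},
    {"jaw":5,"offset":[52,184,0],"spin":0},
    {"jaw":5,"offset":[64,230,0],"spin":0}
  ]
}}

```text
time: 11.55
tcp_pos: [0.5377, 0.0562, 0.1201]
ee_rot: [0.999, 0.053, -0.002, -0.0]
force: [0.9, 0.9, -1.5]
gripper_width: 0.0129
finger_force: 59.3
```

Request:
{"api": "servo_tool", "payload": {
  "rows": [
    {"jaw":5,"offset":[9,30,0],"spin":0.046},
    {"jaw":5,"offset":[17,59,0],"spin":0.046},
    {"jaw":5,"offset":[17,59,0],"spin":0.046},
    {"jaw":5,"offset":[17,59,0],"spin":0.046}
  ]
}}

```text
time: 11.95
tcp_pos: [0.5606, 0.0009, 0.1203]
ee_rot: [1.0, 0.029, -0.002, -0.001]
force: [0.2, 0.1, -0.5]
gripper_width: 0.0127
finger_force: 59.3
```

```bash
python3 go.py .561 .001 .032 .06; python3 - <<'E'
from h import *
i,P,E,F,f=cloud("wrist");cv2.imwrite("pics/w5.png",cv2.convertScaleAbs(i,alpha=1.6))
E
```

```text
tcp [0.5606 0.0009 0.1203] yaw 0.0588 t 11.95 F [ 0.2  0.1 -0.5] w 0.0127 tilt [-0.0037  0.0011 -1.    ]
offset mm [ 0.7  0.1 88.3] spin -0.0012
```

View pics/w5.png

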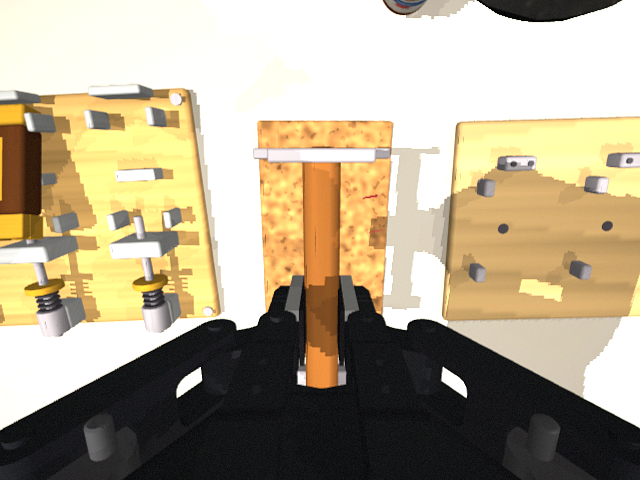

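w5 shows the fork centred over the mat, with its plate at (320,155) inside the mat outline at x 258–392. Lowering.

Request:
{"api": "servo_tool", "payload": {
  "rows": [
    {"jaw":5,"offset":[0,0,35],"spin":0},
    {"jaw":5,"offset":[0,0,65],"spin":0},
    {"jaw":5,"offset":[0,0,80],"spin":0},
    {"jaw":5,"offset":[0,0,86],"spin":0},
    {"jaw":5,"offset":[0,0,88.5],"spin":0}
  ]
}}

```text
time: 12.5
tcp_pos: [0.5618, 0.0015, 0.0335]
ee_rot: [1.0, 0.03, -0.0, -0.0]
force: [-0.0, 0.2, -1.1]
gripper_width: 0.0128
finger_force: 59.3
```

Request:
{"api": "servo_tool", "payload": {
  "rows": [
    {"jaw":5,"offset":[0,0,0.5],"spin":0},
    {"jaw":5,"offset":[0,0,0.5],"spin":0}
  ]
}}

```text
time: 12.7
tcp_pos: [0.5629, 0.0009, 0.0345]
ee_rot: [1.0, 0.03, 0.001, 0.0]
force: [-0.2, -0.4, -1.2]
gripper_width: 0.013
finger_force: 59.3
```

Request:
{"api": "servo_tool", "payload": {
  "rows": [
    {"jaw":5,"offset":[0,0,1],"spin":0},
    {"jaw":5,"offset":[0,0,2],"spin":0},
    {"jaw":5,"offset":[0,0,2],"spin":0}
  ]
}}

```text
time: 13.0
tcp_pos: [0.5624, 0.0008, 0.0318]
ee_rot: [1.0, 0.03, 0.001, 0.0]
force: [-0.4, -0.3, 2.1]
gripper_width: 0.0125
finger_force: 59.6
```

Contact. Release and rise.

Request:
{"api": "servo_tool", "payload": {
  "rows": [
    {"jaw":30,"offset":[0,0,0],"spin":0},
    {"jaw":50,"offset":[0,0,0],"spin":0},
    {"jaw":60,"offset":[0,0,0],"spin":0},
    {"jaw":60,"offset":[0,0,-10],"spin":0},
    {"jaw":60,"offset":[0,0,-40],"spin":0}
  ]
}}

```text
time: 13.5
tcp_pos: [0.5594, 0.0014, 0.0692]
ee_rot: [1.0, 0.03, -0.003, -0.001]
force: [-0.1, 0.2, 0.5]
gripper_width: 0.0601
finger_force: 0.0
```

Request:
{"api": "servo_tool", "payload": {
  "rows": [
    {"jaw":60,"offset":[0,0,-50],"spin":0},
    {"jaw":60,"offset":[0,-50,-80],"spin":-0.05},
    {"jaw":60,"offset":[0,-100,-100],"spin":-0.05},
    {"jaw":60,"offset":[0,-150,-100],"spin":-0.05},
    {"jaw":60,"offset":[0,-200,-100],"spin":-0.05}
  ]
}}

```text
time: 14.0
tcp_pos: [0.5512, 0.1912, 0.1737]
ee_rot: [0.999, 0.055, 0.002, -0.0]
force: [1.0, -0.7, -0.6]
gripper_width: 0.0601
finger_force: 0.0
```

```bash
python3 go.py .56 .22 .19 .106; python3 - <<'E'
from pl import *
i,P,E,F,f=cloud("wrist");np.save("w6.npy",P);cv2.imwrite("pics/w6.png",cv2.convertScaleAbs(i,alpha=1.6))
E
```

```text
tcp [0.5512 0.1912 0.1737] yaw 0.1093 t 14.0 F [ 1.  -0.7 -0.6] w 0.0601 tilt [ 4.1e-03  5.0e-04 -1.0e+00]
offset mm [ 11.9 -27.7 -16.2] spin 0.0033
```

View pics/w6.png

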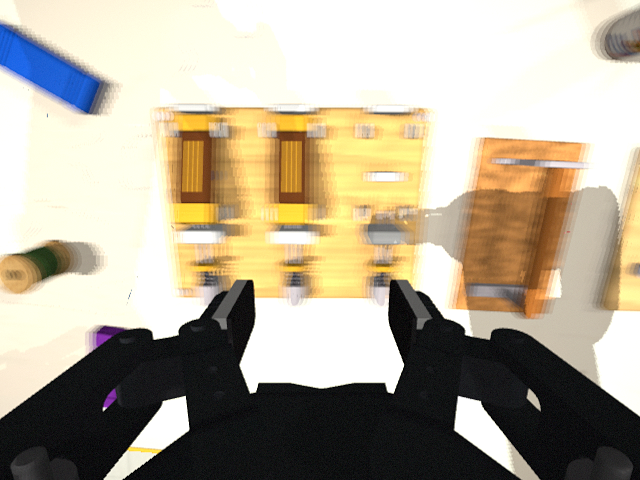

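w6 is motion-blurred, but it shows both links tipped in place at (196,165) and (291,165). The fork stands on the mat. Next I'll compute the grasp for link 2 and the jig geometry.

```bash
python3 - <<'E'
from fit import *
i,P,E,F,f=cloud("wrist");c=np.array([.5591,.2115]);a=.106;d=np.array([np.cos(a),np.sin(a)]);n=np.array([-d[1],d[0]])
x=(P[...,:2]-c)@d*1000;y=(P[...,:2]-c)@n*1000;z=P[...,2]*1000
for y0 in(80,0):
    for k in (6,20,36,50,66):
        m=(abs(x-k)<3)&(abs(y-y0)<26)&(z>(52-.31*k-4))&(z<66);print(y0,k,np.percentile(y[m],[3,97]).round(1),np.median(z[m]).round(1) if m.any() else 0)
print("grasp l2",(c+.034*d+.0005*n).round(4),"l1",(c+.034*d+.0803*n).round(4))
P=np.load("w1.npy");c=np.array([.5805,-.218]);a=.0865;d=np.array([np.cos(a),np.sin(a)]);n=np.array([-d[1],d[0]])
x=(P[...,:2]-c)@d*1000;y=(P[...,:2]-c)@n*1000;z=P[...,2]*1000
m=((z>18)&(z<30)&(abs(x)<75)&(abs(y)<118)).astype(np.uint8);nn,L,st,_=cv2.connectedComponentsWithStats(m)
for k in range(1,nn):
    if st[k,4]>15:q=L==k;print("x",np.percentile(x[q],[3,97]).round(1),"y",np.percentile(y[q],[3,97]).round(1),st[k,4])
E
python3 go.py .5928 .2156 .1 .106
```

```text
80 6 [64.8 95.5] 50.2
80 20 [65.  94.3] 45.6
80 36 [65.1 95. ] 40.3
80 50 [65.2 94.4] 35.6
80 66 [ 59.2 101.8] 30.0
0 6 [-13.9  15.1] 50.4
0 20 [-14.5  15.4] 45.6
0 36 [-14.4  15.6] 40.4
0 50 [-14.2  15.1] 35.7
0 66 [-20.5  21.8] 30.2
grasp l2 [0.5929 0.2156] l1 [0.5844 0.2949]
x [45.2 54.4] y [-90.1 -69.2] 147
x [45.1 54.3] y [-10.1  10.1] 140
x [45.  54.2] y [69.3 89.8] 140
x [27.6 37.9] y [-63.1 -56.3] 55
x [27.2 38.3] y [16.2 23.5] 60
x [27.4 37.8] y [ 95.8 102.9] 62
x [-38.7 -27.1] y [-63.8 -56.1] 59
x [-38.2 -27.2] y [16.3 23.5] 53
x [-38.2 -27.3] y [ 95.9 103.3] 58
tcp [0.5498 0.1944 0.1725] yaw 0.1166 t 14.1 F [ 0.7 -0.8  0.2] w 0.0604 tilt [ 0.0017  0.0016 -1.    ]
offset mm [ 45.  -15.9  72.6] spin 0.0106
```

Request:
{"api": "servo_tool", "payload": {
  "rows": [
    {"jaw":55,"offset":[22,-10,35],"spin":0.005},
    {"jaw":55,"offset":[42,-20,72],"spin":0.005},
    {"jaw":55,"offset":[42,-20,72],"spin":0.005},
    {"jaw":55,"offset":[42,-20,72],"spin":0.005}
  ]
}}

```text
time: 14.5
tcp_pos: [0.5897, 0.2133, 0.0984]
ee_rot: [0.999, 0.052, -0.001, 0.0]
force: [-0.4, 0.2, 0.7]
gripper_width: 0.0551
finger_force: 0.0
```

```bash
python3 go.py .5928 .2156 .015 .106;sleep 0; python3 go.py .5928 .2156 .015 .106
```

```text
tcp [0.5897 0.2133 0.0984] yaw 0.1048 t 14.5 F [-0.4  0.2  0.7] w 0.0551 tilt [-2.1e-03 -6.0e-04 -1.0e+00]
offset mm [ 3.6 -2.  83.4] spin -0.0012
tcp [0.5897 0.2133 0.0984] yaw 0.1048 t 14.5 F [-0.4  0.2  0.7] w 0.0551 tilt [-2.1e-03 -6.0e-04 -1.0e+00]
offset mm [ 3.6 -2.  83.4] spin -0.0012
```

Request:
{"api": "servo_tool", "payload": {
  "rows": [
    {"jaw":55,"offset":[3,-2,30],"spin":0},
    {"jaw":55,"offset":[3,-2,55],"spin":0},
    {"jaw":55,"offset":[3,-2,75],"spin":0},
    {"jaw":55,"offset":[3,-2,82],"spin":0},
    {"jaw":55,"offset":[3,-2,83],"spin":0}
  ]
}}

```text
time: 15.0
tcp_pos: [0.5935, 0.2158, 0.0175]
ee_rot: [0.999, 0.052, 0.001, -0.0]
force: [0.3, 0.3, -0.2]
gripper_width: 0.0549
finger_force: 0.0
```

Request:
{"api": "servo_tool", "payload": {
  "rows": [
    {"jaw":20,"offset":[0,0,0],"spin":0},
    {"jaw":20,"offset":[0,0,0],"spin":0},
    {"jaw":20,"offset":[0,0,0],"spin":0},
    {"jaw":20,"offset":[0,0,0],"spin":0}
  ]
}}

```text
time: 15.4
tcp_pos: [0.5945, 0.2164, 0.0183]
ee_rot: [0.999, 0.053, 0.002, -0.0]
force: [-1.0, -1.3, 7.2]
gripper_width: 0.0312
finger_force: 59.6
```

Request:
{"api": "servo_tool", "payload": {
  "rows": [
    {"jaw":20,"offset":[0,0,-15],"spin":0},
    {"jaw":20,"offset":[0,0,-50],"spin":0},
    {"jaw":20,"offset":[0,0,-90],"spin":0},
    {"jaw":20,"offset":[0,0,-105],"spin":0},
    {"jaw":20,"offset":[0,0,-105],"spin":0}
  ]
}}

```text
time: 15.9
tcp_pos: [0.5948, 0.2166, 0.1245]
ee_rot: [0.999, 0.053, 0.003, -0.0]
force: [0.8, -0.6, -1.0]
gripper_width: 0.031
finger_force: 59.4
```

```bash
python3 go.py .565 -.142 .12 .0865
```

```text
tcp [0.5948 0.2166 0.1245] yaw 0.1052 t 15.9 F [ 0.8 -0.6 -1. ] w 0.031 tilt [ 0.0062  0.0011 -1.    ]
offset mm [-67.3 353.5   3.9] spin 0.0187
```

Request:
{"api": "servo_tool", "payload": {
  "rows": [
    {"jaw":20,"offset":[-9,46,0],"spin":0},
    {"jaw":20,"offset":[-18,92,0],"spin":0},
    {"jaw":20,"offset":[-27,138,0],"spin":0},
    {"jaw":20,"offset":[-36,184,0],"spin":0},
    {"jaw":20,"offset":[-45,230,0],"spin":0}
  ]
}}

```text
time: 16.4
tcp_pos: [0.5702, -0.0186, 0.1184]
ee_rot: [0.999, 0.053, -0.002, -0.001]
force: [0.5, -0.4, -1.7]
gripper_width: 0.0308
finger_force: 59.6
```

Request:
{"api": "servo_tool", "payload": {
  "rows": [
    {"jaw":20,"offset":[-9,46,0],"spin":0.019},
    {"jaw":20,"offset":[-18,92,0],"spin":0.019},
    {"jaw":20,"offset":[-23,123.5,0],"spin":0.019},
    {"jaw":20,"offset":[-23,123.5,0],"spin":0.019},
    {"jaw":20,"offset":[-23,123.5,0],"spin":0.019}
  ]
}}

```text
time: 16.9
tcp_pos: [0.5609, -0.1424, 0.1188]
ee_rot: [0.999, 0.042, -0.002, -0.001]
force: [-0.5, 0.3, -0.2]
gripper_width: 0.0311
finger_force: 59.7
```

```bash
python3 go.py .565 -.142 .12 .0865; cat > jg.py <<'E'
from fit import *
c=np.array([.5805,-.218]);a=.0865;d=np.array([np.cos(a),np.sin(a)]);n=np.array([-d[1],d[0]])
def J(tag=None):
    i,P,E,F,f=cloud("wrist")
    if tag:cv2.imwrite(f"pics/{tag}.png",cv2.convertScaleAbs(i,alpha=1.6))
    return (P[...,:2]-c)@d*1000,(P[...,:2]-c)@n*1000,P[...,2]*1000,i
E
python3 - <<'E'
from jg import *
x,y,z,i=J("w7")
m=(z>18)&(z<30)&(abs(x)<75)&(abs(y)<118);nn,L,st,_=cv2.connectedComponentsWithStats(m.astype(np.uint8))
for k in range(1,nn):
    if st[k,4]>15:q=L==k;print("x",np.percentile(x[q],[3,97]).round(1),"y",np.percentile(y[q],[3,97]).round(1),st[k,4])
m=(z>90)&(z<165)&(abs(y-77)<25)&(x>-15)&(x<70)
for k in range(-12,60,6):
    q=m&(abs(x-k)<3)
    if q.sum()>5:print(k,np.percentile(y[q],[3,97]).round(1),np.median(z[q]).round(1))
E
```

```text
tcp [ 0.5609 -0.1424  0.1188] yaw 0.0844 t 16.9 F [-0.5  0.3 -0.2] w 0.0311 tilt [-0.0034  0.002  -1.    ]
offset mm [ 4.1 -0.1 -1.2] spin -0.0021
x [45.6 54.9] y [-89.3 -68.7] 521
x [44.9 54.2] y [70.2 90.2] 466
x [45.6 54.2] y [-9.6 11.1] 460
x [27.6 38.7] y [ 96.1 103.8] 200
x [27.7 38.6] y [16.9 24.1] 206
x [27.8 38.7] y [-62.7 -55.5] 243
x [-38.  -27.1] y [16.8 24. ] 180
x [-38.1 -27. ] y [-62.7 -55.7] 205
-12 [60.9 94.9] 141.0
-6 [52.9 95.4] 139.0
0 [56.  99.4] 137.4
6 [62.8 92.6] 134.4
12 [62.8 92.3] 132.3
18 [63.  92.3] 130.1
24 [62.7 92.3] 128.0
30 [62.7 92.4] 126.3
36 [63.5 91.9] 124.7
```

View pics/w7.png

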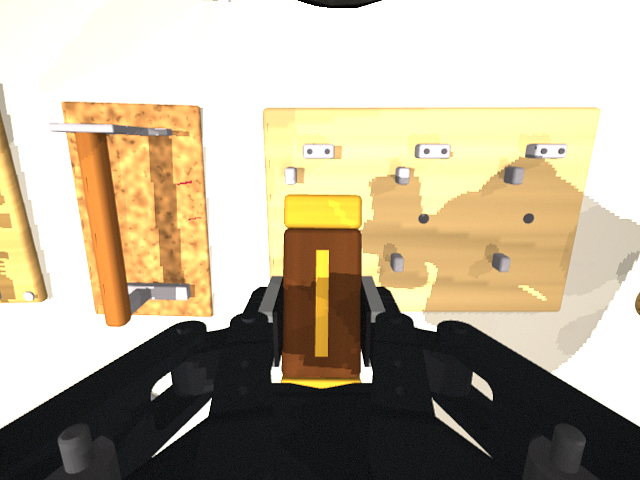

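w7 shows the tipped link held with its tail cap at (323,210), centred at y≈77.5 in the jig frame. The bay-1 end stop is at (319,151) and its side stop at (291,175). Lowering now.

Request:
{"api": "servo_tool", "payload": {
  "rows": [
    {"jaw":20,"offset":[4,0,40],"spin":0},
    {"jaw":20,"offset":[4,0,75],"spin":0},
    {"jaw":20,"offset":[4,0,92],"spin":0},
    {"jaw":20,"offset":[4,0,97],"spin":0},
    {"jaw":20,"offset":[4,0,99],"spin":0}
  ]
}}

```text
time: 17.45
tcp_pos: [0.566, -0.1408, 0.0213]
ee_rot: [0.999, 0.044, -0.001, -0.001]
force: [-0.2, 0.3, -0.5]
gripper_width: 0.0308
finger_force: 59.8
```

Request:
{"api": "servo_tool", "payload": {
  "rows": [
    {"jaw":20,"offset":[0,0,1],"spin":0},
    {"jaw":20,"offset":[0,0,2],"spin":0},
    {"jaw":20,"offset":[0,0,3],"spin":0}
  ]
}}

```text
time: 17.75
tcp_pos: [0.567, -0.1423, 0.02]
ee_rot: [0.999, 0.043, 0.001, 0.0]
force: [0.0, -0.3, -1.8]
gripper_width: 0.0307
finger_force: 59.8
```

Request:
{"api": "servo_tool", "payload": {
  "rows": [
    {"jaw":20,"offset":[0,0,1.5],"spin":0},
    {"jaw":20,"offset":[0,0,3],"spin":0},
    {"jaw":20,"offset":[0,0,3],"spin":0}
  ]
}}

```text
time: 18.05
tcp_pos: [0.5668, -0.1425, 0.0179]
ee_rot: [0.999, 0.043, 0.0, 0.0]
force: [-6.3, 1.1, 10.9]
gripper_width: 0.0303
finger_force: 61.3
```

Request:
{"api": "servo_tool", "payload": {
  "rows": [
    {"jaw":34,"offset":[0,0,0],"spin":0},
    {"jaw":36,"offset":[0,0,0],"spin":0},
    {"jaw":40,"offset":[0,0,0],"spin":0},
    {"jaw":46,"offset":[0,0,0],"spin":0},
    {"jaw":46,"offset":[0,0,0],"spin":0}
  ]
}}

```text
time: 18.55
tcp_pos: [0.5662, -0.1421, 0.0158]
ee_rot: [0.999, 0.043, -0.0, -0.0]
force: [0.6, 0.1, -0.3]
gripper_width: 0.046
finger_force: 0.0
```

```bash
python3 go.py; python3 - <<'E'
from jg import *
x,y,z,i=J("w8")
m=(z>18)&(z<60)&(abs(y-77)<21)&(x>-60)&(x<44)
for k in range(-20,44,6):
    q=m&(abs(x-k)<3)
    if q.sum()>5:print(k,np.percentile(y[q],[3,97]).round(1),np.median(z[q]).round(1))
print(np.percentile(x[m],[99]))
E
```

```text
tcp [ 0.5662 -0.1421  0.0158] yaw 0.086 t 18.55 F [ 0.6  0.1 -0.3] w 0.046 tilt [-3.e-04  1.e-04 -1.e+00]
-20 [62.4 92.1] 25.6
-14 [62.6 92.1] 25.7
-8 [62.5 92. ] 25.7
-2 [62.5 92.2] 25.7
4 [62.7 92. ] 25.7
10 [62.5 92.3] 25.6
16 [62.6 92.2] 25.6
22 [63.1 92.1] 25.3
28 [62.6 96.5] 25.6
34 [63.1 97.2] 25.2
40 [96.3 97.9] 22.5
[35.69370193]
```

Request:
{"api": "servo_tool", "payload": {
  "rows": [
    {"jaw":46,"offset":[0,0,2],"spin":0},
    {"jaw":25,"offset":[0,0,2],"spin":0},
    {"jaw":25,"offset":[0,0,2],"spin":0},
    {"jaw":25,"offset":[4,0,2],"spin":0},
    {"jaw":25,"offset":[7,0,2],"spin":0}
  ]
}}

```text
time: 19.1
tcp_pos: [0.5735, -0.1416, 0.014]
ee_rot: [0.999, 0.043, -0.0, -0.0]
force: [-0.8, 0.9, 1.5]
gripper_width: 0.0304
finger_force: 61.5
```

Request:
{"api": "servo_tool", "payload": {
  "rows": [
    {"jaw":25,"offset":[1,0,0],"spin":0},
    {"jaw":25,"offset":[2,0,0],"spin":0}
  ]
}}

```text
time: 19.3
tcp_pos: [0.575, -0.1414, 0.014]
ee_rot: [0.999, 0.043, -0.001, -0.0]
force: [-5.2, -1.8, 4.2]
gripper_width: 0.0303
finger_force: 61.9
```

Request:
{"api": "servo_tool", "payload": {
  "rows": [
    {"jaw":25,"offset":[0.7,0,0],"spin":0},
    {"jaw":25,"offset":[0.7,0,0],"spin":0},
    {"jaw":40,"offset":[0.7,0,0],"spin":0},
    {"jaw":46,"offset":[0,0,0],"spin":0},
    {"jaw":46,"offset":[0,0,0],"spin":0}
  ]
}}

```text
time: 19.8
tcp_pos: [0.5754, -0.1414, 0.014]
ee_rot: [0.999, 0.043, 0.0, 0.0]
force: [0.5, -0.5, -0.3]
gripper_width: 0.0455
finger_force: 0.0
```

Request:
{"api": "servo_tool", "payload": {
  "rows": [
    {"jaw":46,"offset":[0,-3,0],"spin":0},
    {"jaw":46,"offset":[0,-6,0],"spin":0},
    {"jaw":46,"offset":[0,-8,0],"spin":0},
    {"jaw":46,"offset":[0,-9,0],"spin":0},
    {"jaw":46,"offset":[0,-9.5,0],"spin":0}
  ]
}}

```text
time: 20.3
tcp_pos: [0.5745, -0.132, 0.014]
ee_rot: [0.999, 0.043, 0.0, 0.0]
force: [0.2, -2.6, -0.3]
gripper_width: 0.046
finger_force: 1.1
```

```bash
python3 go.py; cat > ck.py <<'E'
from jg import *
import sys
y0=float(sys.argv[1]);x,y,z,i=J(sys.argv[2])
m=(z>22)&(z<30)&(abs(y-y0)<21)&(x>-60)&(x<60)
for k in range(-48,60,6):
    q=m&(abs(x-k)<3)
    if q.sum()>5:print(k,np.percentile(y[q],[3,97]).round(1),np.median(z[q]).round(1),end="; ")
h=cv2.cvtColor(i,cv2.COLOR_BGR2HSV)
q=(abs(y-y0)<8)&(x>-60)&(x<56)&(z>8)&(z<34)
print()
for k in range(30,56,1):
    r=q&(abs(x-k)<.6)
    if r.sum()>3:print(k,int(np.median(z[r])),int(np.median(h[...,1][r])),end=" | ")
E
python3 ck.py 80 w9
```

```text
tcp [ 0.5745 -0.132   0.014 ] yaw 0.0863 t 20.3 F [ 0.2 -2.6 -0.3] w 0.046 tilt [ 1.e-04 -5.e-04 -1.e+00]
-42 [82.4 90.4] 25.0; -36 [65.9 99.9] 25.5; -30 [65.5 99.7] 25.3; -24 [65.4 95.4] 25.6; -18 [65.7 95. ] 25.7; -12 [65.4 94.9] 25.7; -6 [64.2 94.8] 25.7; 0 [64.3 95.1] 25.7; 6 [64.3 95.1] 25.7; 12 [61. 95.] 25.7; 18 [65.4 94.9] 25.7; 24 [65.6 94.9] 25.6; 30 [65.8 99.8] 25.1; 36 [ 65.5 100. ] 25.6; 42 [65.7 94.7] 25.4; 48 [70.3 90.3] 23.7; 54 [70.5 90.3] 23.4; 
30 24 187 | 31 24 199 | 32 25 200 | 33 25 202 | 34 25 201 | 35 25 200 | 36 25 200 | 37 25 200 | 38 25 200 | 39 25 200 | 40 25 200 | 41 25 200 | 42 25 200 | 43 25 200 | 44 24 200 | 45 22 28 | 46 23 11 | 47 23 12 | 48 23 11 | 49 24 12 | 50 24 12 | 51 23 12 | 52 23 12 | 53 23 12 | 54 22 12 | 55 12 109 |
```

Request:
{"api": "servo_tool", "payload": {
  "rows": [
    {"jaw":46,"offset":[0,-0.8,0],"spin":0},
    {"jaw":46,"offset":[0,-0.8,0],"spin":0},
    {"jaw":46,"offset":[0,6,0],"spin":0},
    {"jaw":46,"offset":[0,6,-25],"spin":0},
    {"jaw":46,"offset":[0,6,-50],"spin":0}
  ]
}}

```text
time: 20.85
tcp_pos: [0.5742, -0.1375, 0.0636]
ee_rot: [0.999, 0.043, -0.001, -0.001]
force: [0.6, -0.2, 0.1]
gripper_width: 0.0459
finger_force: 0.0
```

Request:
{"api": "servo_tool", "payload": {
  "rows": [
    {"jaw":0,"offset":[-45,0,-5],"spin":0},
    {"jaw":0,"offset":[-66,0,-5],"spin":0},
    {"jaw":0,"offset":[-66,0,25],"spin":0},
    {"jaw":0,"offset":[-66,0,46],"spin":0},
    {"jaw":0,"offset":[-66,0,50],"spin":0}
  ]
}}

```text
time: 21.35
tcp_pos: [0.5072, -0.1425, 0.0117]
ee_rot: [0.999, 0.043, -0.002, -0.002]
force: [-0.3, 1.3, 0.9]
gripper_width: -0.0001
finger_force: 0.0
```

Request:
{"api": "servo_tool", "payload": {
  "rows": [
    {"jaw":0,"offset":[2,0,0],"spin":0},
    {"jaw":0,"offset":[4,0,0],"spin":0},
    {"jaw":0,"offset":[5,0,0],"spin":0},
    {"jaw":0,"offset":[6,0,0],"spin":0}
  ]
}}

```text
time: 21.75
tcp_pos: [0.5161, -0.1434, 0.015]
ee_rot: [0.999, 0.043, 0.001, 0.0]
force: [0.7, 0.1, 1.0]
gripper_width: 0.0002
finger_force: 0.0
```

```bash
python3 go.py; python3 ck.py 80 w10|head -1
```

```text
tcp [ 0.5161 -0.1434  0.015 ] yaw 0.0862 t 21.75 F [0.7 0.1 1. ] w 0.0002 tilt [ 1.7e-03 -8.0e-04 -1.0e+00]
-48 [68.3 93.5] 26.2; -42 [65.3 95. ] 25.7; -36 [65.5 99.8] 25.5; -30 [65.6 99.9] 25.3; -24 [65.3 95.1] 25.6; -18 [65.5 94.9] 25.7; -12 [65.3 95.1] 25.7; -6 [65.5 95. ] 25.7; 0 [65.4 95.1] 25.7; 6 [65.5 95. ] 25.7; 12 [65.4 95.1] 25.7; 18 [65.5 95. ] 25.7; 24 [65.4 95.2] 25.6; 30 [66.  99.8] 25.1; 36 [65.7 99.6] 25.5; 42 [65.6 95. ] 25.5; 48 [70.3 90.2] 23.7; 54 [70.4 90.3] 23.5;
```

Request:
{"api": "servo_tool", "payload": {
  "rows": [
    {"jaw":0,"offset":[1,0,0],"spin":0},
    {"jaw":0,"offset":[2,0,0],"spin":0},
    {"jaw":0,"offset":[2,0,0],"spin":0}
  ]
}}

```text
time: 22.1
tcp_pos: [0.5173, -0.1429, 0.0141]
ee_rot: [0.999, 0.043, 0.0, 0.0]
force: [-0.5, -0.0, 0.4]
gripper_width: -0.0005
finger_force: 0.0
```

Request:
{"api": "servo_tool", "payload": {
  "rows": [
    {"jaw":0,"offset":[1,0,0],"spin":0},
    {"jaw":0,"offset":[2,0,0],"spin":0},
    {"jaw":0,"offset":[2,0,0],"spin":0}
  ]
}}

```text
time: 22.4
tcp_pos: [0.5173, -0.1427, 0.0137]
ee_rot: [0.999, 0.043, -0.003, -0.0]
force: [-8.0, -1.8, 6.4]
gripper_width: -0.0001
finger_force: 4.2
```

Request:
{"api": "servo_tool", "payload": {
  "rows": [
    {"jaw":0,"offset":[-6,0,0],"spin":0},
    {"jaw":0,"offset":[-6,0,-30],"spin":0},
    {"jaw":55,"offset":[-6,0,-75],"spin":0},
    {"jaw":55,"offset":[-6,0,-110],"spin":0},
    {"jaw":55,"offset":[-6,0,-110],"spin":0}
  ]
}}

```text
time: 22.9
tcp_pos: [0.5168, -0.145, 0.13]
ee_rot: [0.999, 0.043, 0.005, 0.003]
force: [1.1, -0.6, 1.1]
gripper_width: 0.0434
finger_force: 0.0
```

```bash
python3 ck.py 80 w11; python3 go.py .5844 .2949 .12 .106
```

```text
-42 [65.3 94.7] 25.5; -36 [ 65.5 100. ] 25.6; -30 [65.5 99.9] 25.3; -24 [65.6 95.2] 25.6; -18 [65.7 95.1] 25.7; -12 [65. 95.] 25.6; -6 [65.1 94.9] 25.6; 0 [65.2 94.8] 25.6; 6 [65.3 94.7] 25.7; 12 [65.4 94.6] 25.7; 18 [65.5 95.2] 25.7; 24 [65.6 95.2] 25.6; 30 [ 66.3 100. ] 25.1; 36 [65.1 99.9] 25.4; 42 [65.2 94.9] 25.4; 48 [70.1 90. ] 23.6; 54 [70.7 90. ] 23.5; 
30 24 202 | 31 24 203 | 32 25 201 | 33 25 200 | 34 25 198 | 35 25 197 | 36 25 196 | 37 25 197 | 38 25 197 | 39 25 197 | 40 25 197 | 41 26 198 | 42 25 201 | 43 25 183 | 44 24 52 | 45 22 10 | 46 23 11 | 47 23 11 | 48 23 11 | 49 24 11 | 50 24 11 | 51 23 11 | 52 24 11 | 53 23 36 | 54 23 95 | tcp [ 0.5151 -0.1441  0.127 ] yaw 0.086 t 22.95 F [ 0.7 -0.3 -0.3] w 0.0507 tilt [ 0.0063 -0.0029 -1.    ]
offset mm [ 106.7 -431.5    6.2] spin -0.02
```

Request:
{"api": "servo_tool", "payload": {
  "rows": [
    {"jaw":55,"offset":[12,-48,0],"spin":0},
    {"jaw":55,"offset":[24,-96,0],"spin":0},
    {"jaw":55,"offset":[36,-144,0],"spin":0},
    {"jaw":55,"offset":[48,-192,0],"spin":0},
    {"jaw":55,"offset":[60,-240,0],"spin":0}
  ]
}}

```text
time: 23.45
tcp_pos: [0.5513, 0.1031, 0.1222]
ee_rot: [0.999, 0.043, -0.001, -0.0]
force: [1.7, -0.7, 0.1]
gripper_width: 0.0548
finger_force: 0.0
```

Request:
{"api": "servo_tool", "payload": {
  "rows": [
    {"jaw":55,"offset":[12,-48,0],"spin":-0.02},
    {"jaw":55,"offset":[24,-96,0],"spin":-0.02},
    {"jaw":55,"offset":[36,-144,0],"spin":-0.02},
    {"jaw":55,"offset":[46,-191,0],"spin":-0.02},
    {"jaw":55,"offset":[46,-191,0],"spin":-0.02}
  ]
}}

```text
time: 23.95
tcp_pos: [0.5805, 0.3001, 0.122]
ee_rot: [0.998, 0.056, -0.001, -0.001]
force: [-0.7, -0.2, -0.4]
gripper_width: 0.0551
finger_force: 0.0
```

Request:
{"api": "servo_tool", "payload": {
  "rows": [
    {"jaw":55,"offset":[0,0,0],"spin":0},
    {"jaw":55,"offset":[0,0,0],"spin":0}
  ]
}}

```text
time: 24.15
tcp_pos: [0.581, 0.2942, 0.1225]
ee_rot: [0.999, 0.053, -0.001, 0.0]
force: [-0.1, 0.6, 0.1]
gripper_width: 0.055
finger_force: 0.0
```

```bash
python3 go.py .5844 .2949 .015 .106; python3 - <<'E'
from fit import *
i,P,E,F,f=cloud("wrist");c=np.array([.5591,.2115]);a=.106;d=np.array([np.cos(a),np.sin(a)]);n=np.array([-d[1],d[0]])
x=(P[...,:2]-c)@d*1000;y=(P[...,:2]-c)@n*1000;z=P[...,2]*1000
for k in (6,20,36,50,66):
    m=(abs(x-k)<3)&(abs(y-80)<26)&(z>(52-.31*k-4))&(z<66);print(k,np.percentile(y[m],[3,97]).round(1) if m.any() else 0,np.median(z[m]).round(1) if m.any() else 0)
E
```

```text
tcp [0.581  0.2942 0.1225] yaw 0.1052 t 24.15 F [-0.1  0.6  0.1] w 0.055 tilt [-2.3e-03 -8.0e-04 -1.0e+00]
offset mm [  3.7  -0.4 107.5] spin -0.0008
6 [65.3 95.5] 50.5
20 [65.9 95.6] 45.8
36 [65.9 95.1] 40.4
50 [65.8 95.1] 35.7
66 [ 59.5 101.5] 30.0
```

Request:
{"api": "servo_tool", "payload": {
  "rows": [
    {"jaw":55,"offset":[3,-0.5,40],"spin":0},
    {"jaw":55,"offset":[3,-0.5,75],"spin":0},
    {"jaw":55,"offset":[3,-0.5,95],"spin":0},
    {"jaw":55,"offset":[3,-0.5,104],"spin":0},
    {"jaw":55,"offset":[3,-0.5,107],"spin":0}
  ]
}}

```text
time: 24.7
tcp_pos: [0.5843, 0.2949, 0.0161]
ee_rot: [0.999, 0.052, -0.001, 0.0]
force: [-0.4, -0.5, 0.7]
gripper_width: 0.0551
finger_force: 0.0
```

Request:
{"api": "servo_tool", "payload": {
  "rows": [
    {"jaw":20,"offset":[0,0,0],"spin":0},
    {"jaw":20,"offset":[0,0,0],"spin":0},
    {"jaw":20,"offset":[0,0,0],"spin":0},
    {"jaw":20,"offset":[0,0,0],"spin":0}
  ]
}}

```text
time: 25.1
tcp_pos: [0.586, 0.2963, 0.0187]
ee_rot: [0.999, 0.053, 0.002, -0.0]
force: [0.5, -1.5, 4.9]
gripper_width: 0.0309
finger_force: 60.2
```

Request:
{"api": "servo_tool", "payload": {
  "rows": [
    {"jaw":20,"offset":[0,0,-15],"spin":0},
    {"jaw":20,"offset":[0,0,-50],"spin":0},
    {"jaw":20,"offset":[0,0,-90],"spin":0},
    {"jaw":20,"offset":[0,0,-105],"spin":0},
    {"jaw":20,"offset":[0,0,-105],"spin":0}
  ]
}}

```text
time: 25.6
tcp_pos: [0.5865, 0.2968, 0.1256]
ee_rot: [0.999, 0.053, 0.003, -0.001]
force: [-0.1, -0.2, -0.3]
gripper_width: 0.0307
finger_force: 59.8
```

```bash
python3 go.py .583 -.3015 .12 .0865
```

```text
tcp [0.5865 0.2968 0.1256] yaw 0.1062 t 25.6 F [-0.1 -0.2 -0.3] w 0.0307 tilt [ 0.0059  0.0019 -1.    ]
offset mm [-66.9 594.6   4.4] spin 0.0197
```

Request:
{"api": "servo_tool", "payload": {
  "rows": [
    {"jaw":20,"offset":[-5,46,0],"spin":0},
    {"jaw":20,"offset":[-10,92,0],"spin":0},
    {"jaw":20,"offset":[-16,138,0],"spin":0},
    {"jaw":20,"offset":[-21,184,0],"spin":0},
    {"jaw":20,"offset":[-26,230,0],"spin":0}
  ]
}}

```text
time: 26.1
tcp_pos: [0.5811, 0.0631, 0.1193]
ee_rot: [0.999, 0.053, -0.002, -0.0]
force: [0.7, 0.1, -1.4]
gripper_width: 0.0309
finger_force: 59.8
```

Request:
{"api": "servo_tool", "payload": {
  "rows": [
    {"jaw":20,"offset":[-5,46,0],"spin":0},
    {"jaw":20,"offset":[-10,92,0],"spin":0},
    {"jaw":20,"offset":[-16,138,0],"spin":0},
    {"jaw":20,"offset":[-21,184,0],"spin":0},
    {"jaw":20,"offset":[-26,230,0],"spin":0}
  ]
}}

```text
time: 26.6
tcp_pos: [0.5798, -0.1679, 0.1193]
ee_rot: [0.999, 0.053, -0.002, -0.001]
force: [0.8, -0.2, -0.7]
gripper_width: 0.0308
finger_force: 59.8
```

Request:
{"api": "servo_tool", "payload": {
  "rows": [
    {"jaw":20,"offset":[-5,46,0],"spin":0.02},
    {"jaw":20,"offset":[-10,92,0],"spin":0.02},
    {"jaw":20,"offset":[-14,134,0],"spin":0.02},
    {"jaw":20,"offset":[-14,134,0],"spin":0.02},
    {"jaw":20,"offset":[-14,134,0],"spin":0.02}
  ]
}}

```text
time: 27.1
tcp_pos: [0.5805, -0.3014, 0.1193]
ee_rot: [0.999, 0.042, -0.002, -0.002]
force: [0.4, -0.2, -1.1]
gripper_width: 0.0308
finger_force: 59.9
```

```bash
python3 go.py .583 -.3015 .12 .0865; cat > held.py <<'E'
from jg import *
x,y,z,i=J("w12")
m=(z>90)&(z<165)&(abs(y+83)<25)&(x>-15)&(x<80)
for k in range(-6,70,6):
    q=m&(abs(x-k)<3)
    if q.sum()>5:print(k,np.percentile(y[q],[3,97]).round(1),np.median(z[q]).round(1),end="; ")
print(np.percentile(x[m],99.5))
E
python3 held.py
```

```text
tcp [ 0.5805 -0.3014  0.1193] yaw 0.0843 t 27.1 F [ 0.4 -0.2 -1.1] w 0.0308 tilt [-0.0033  0.003  -1.    ]
offset mm [ 2.5  0.3 -0.7] spin -0.0022
-6 [-99.1 -65.2] 141.1; 0 [-107.   -64.4] 139.2; 6 [-103.9  -60.6] 137.6; 12 [-97.3 -67.8] 134.6; 18 [-97.3 -67.7] 132.6; 24 [-97.1 -68. ] 130.3; 30 [-97.4 -68. ] 128.3; 36 [-97.4 -68. ] 126.5; 42 [-96.4 -68.5] 124.8; 39.72074106305388
```

Request:
{"api": "servo_tool", "payload": {
  "rows": [
    {"jaw":20,"offset":[0,0,40],"spin":0},
    {"jaw":20,"offset":[0,0,75],"spin":0},
    {"jaw":20,"offset":[0,0,95],"spin":0},
    {"jaw":20,"offset":[0,0,102],"spin":0},
    {"jaw":20,"offset":[0,0,104.5],"spin":0}
  ]
}}

```text
time: 27.65
tcp_pos: [0.5819, -0.3001, 0.0179]
ee_rot: [0.999, 0.044, -0.001, -0.001]
force: [-4.9, 1.5, 9.6]
gripper_width: 0.0306
finger_force: 60.9
```

Request:
{"api": "servo_tool", "payload": {
  "rows": [
    {"jaw":20,"offset":[0,0,1],"spin":0},
    {"jaw":20,"offset":[0,0,1],"spin":0}
  ]
}}

```text
time: 27.85
tcp_pos: [0.5824, -0.3003, 0.018]
ee_rot: [0.999, 0.044, -0.0, -0.0]
force: [-4.3, 0.7, 5.0]
gripper_width: 0.0311
finger_force: 60.6
```

Request:
{"api": "servo_tool", "payload": {
  "rows": [
    {"jaw":34,"offset":[0,0,0],"spin":0},
    {"jaw":36,"offset":[0,0,0],"spin":0},
    {"jaw":40,"offset":[0,0,0],"spin":0},
    {"jaw":46,"offset":[0,0,0],"spin":0},
    {"jaw":46,"offset":[0,0,0],"spin":0}
  ]
}}

```text
time: 28.35
tcp_pos: [0.5819, -0.3014, 0.0164]
ee_rot: [0.999, 0.043, -0.0, -0.0]
force: [-0.0, 0.1, 0.3]
gripper_width: 0.0463
finger_force: 0.0
```

```bash
python3 go.py; python3 ck.py -80 w13
```

```text
tcp [ 0.5819 -0.3014  0.0164] yaw 0.0861 t 28.35 F [-0.   0.1  0.3] w 0.0463 tilt [-2.e-04  2.e-04 -1.e+00]
-48 [-94.5 -68.2] 25.7; -42 [-96.  -66.2] 25.7; -36 [-95.8 -60.3] 25.3; -30 [-95.6 -60.2] 25.5; -24 [-95.9 -65.9] 25.7; -18 [-95.9 -66. ] 25.6; -12 [-95.6 -59.3] 25.7; -6 [-96.  -59.3] 25.7; 0 [-95.8 -59.2] 25.7; 6 [-96.  -65.8] 25.7; 12 [-95.9 -66.3] 25.6; 18 [-96.  -66.5] 25.6; 24 [-95.7 -66.7] 25.2; 30 [-95.9 -60.2] 25.6; 36 [-95.7 -60.1] 25.2; 42 [-89.  -71.7] 22.5; 48 [-89.8 -69.8] 23.7; 54 [-89.4 -70. ] 23.4; 
30 25 199 | 31 25 201 | 32 25 200 | 33 25 200 | 34 25 200 | 35 25 200 | 36 25 201 | 37 24 201 | 38 16 194 | 39 9 121 | 40 9 121 | 41 9 121 | 42 9 121 | 43 9 118 | 45 22 12 | 46 23 11 | 47 23 11 | 48 24 11 | 49 24 12 | 50 24 12 | 51 23 12 | 52 23 11 | 53 23 11 | 54 22 13 | 55 10 121 |
```

Request:
{"api": "servo_tool", "payload": {
  "rows": [
    {"jaw":46,"offset":[0,0,2.5],"spin":0},
    {"jaw":25,"offset":[0,0,2.5],"spin":0},
    {"jaw":25,"offset":[0,0,2.5],"spin":0},
    {"jaw":25,"offset":[4,0,2.5],"spin":0},
    {"jaw":25,"offset":[6,0,2.5],"spin":0}
  ]
}}

```text
time: 28.9
tcp_pos: [0.5881, -0.301, 0.0138]
ee_rot: [0.999, 0.043, -0.0, -0.0]
force: [0.1, -0.9, -0.4]
gripper_width: 0.0302
finger_force: 62.5
```

Request:
{"api": "servo_tool", "payload": {
  "rows": [
    {"jaw":25,"offset":[1,0,0],"spin":0},
    {"jaw":25,"offset":[2,0,0],"spin":0},
    {"jaw":25,"offset":[2,0,0],"spin":0}
  ]
}}

```text
time: 29.2
tcp_pos: [0.5883, -0.3009, 0.0138]
ee_rot: [0.999, 0.043, -0.002, -0.001]
force: [-8.1, -0.1, 5.4]
gripper_width: 0.0301
finger_force: 63.0
```

Contact with the end stop (8 N). Release and push +y.

Request:
{"api": "servo_tool", "payload": {
  "rows": [
    {"jaw":40,"offset":[0,0,0],"spin":0},
    {"jaw":46,"offset":[-0.5,0,0],"spin":0},
    {"jaw":46,"offset":[-0.5,0,0],"spin":0},
    {"jaw":46,"offset":[-0.5,-3,0],"spin":0},
    {"jaw":46,"offset":[-0.5,-6,0],"spin":0}
  ]
}}

```text
time: 29.7
tcp_pos: [0.589, -0.2947, 0.014]
ee_rot: [0.999, 0.043, 0.0, 0.0]
force: [0.2, -0.5, 0.1]
gripper_width: 0.0461
finger_force: 0.0
```

Request:
{"api": "servo_tool", "payload": {
  "rows": [
    {"jaw":46,"offset":[0,-1.5,0],"spin":0},
    {"jaw":46,"offset":[0,-2.5,0],"spin":0},
    {"jaw":46,"offset":[0,-3.5,0],"spin":0}
  ]
}}

```text
time: 30.0
tcp_pos: [0.5886, -0.2914, 0.014]
ee_rot: [0.999, 0.043, 0.0, 0.0]
force: [0.2, -2.3, -0.3]
gripper_width: 0.0458
finger_force: 1.1
```

Request:
{"api": "servo_tool", "payload": {
  "rows": [
    {"jaw":46,"offset":[0,-0.8,0],"spin":0},
    {"jaw":46,"offset":[0,-0.8,0],"spin":0},
    {"jaw":46,"offset":[0,6,0],"spin":0},
    {"jaw":46,"offset":[0,6,-25],"spin":0},
    {"jaw":46,"offset":[0,6,-50],"spin":0}
  ]
}}

```text
time: 30.5
tcp_pos: [0.5883, -0.297, 0.0634]
ee_rot: [0.999, 0.043, -0.001, -0.001]
force: [-0.3, -0.1, -0.1]
gripper_width: 0.0459
finger_force: 0.0
```

Request:
{"api": "servo_tool", "payload": {
  "rows": [
    {"jaw":0,"offset":[-45,0,-5],"spin":0},
    {"jaw":0,"offset":[-66,0,-5],"spin":0},
    {"jaw":0,"offset":[-66,0,25],"spin":0},
    {"jaw":0,"offset":[-66,0,46],"spin":0},
    {"jaw":0,"offset":[-66,0,50],"spin":0}
  ]
}}

```text
time: 31.0
tcp_pos: [0.5214, -0.3017, 0.0113]
ee_rot: [0.999, 0.043, -0.002, -0.002]
force: [0.3, 0.4, -0.1]
gripper_width: 0.0002
finger_force: 0.0
```

Request:
{"api": "servo_tool", "payload": {
  "rows": [
    {"jaw":0,"offset":[3,0,0],"spin":0},
    {"jaw":0,"offset":[6,0,0],"spin":0},
    {"jaw":0,"offset":[7,0,0],"spin":0},
    {"jaw":0,"offset":[8,0,0],"spin":0},
    {"jaw":0,"offset":[8,0,0],"spin":0}
  ]
}}

```text
time: 31.5
tcp_pos: [0.531, -0.3031, 0.0152]
ee_rot: [0.999, 0.043, -0.001, 0.0]
force: [-5.8, -0.7, 4.4]
gripper_width: -0.0001
finger_force: 3.0
```

Request:
{"api": "servo_tool", "payload": {
  "rows": [
    {"jaw":0,"offset":[0.7,0,0],"spin":0},
    {"jaw":0,"offset":[1.4,0,0],"spin":0},
    {"jaw":0,"offset":[1.4,0,0],"spin":0}
  ]
}}

```text
time: 31.8
tcp_pos: [0.5311, -0.3031, 0.0152]
ee_rot: [0.999, 0.044, -0.002, 0.0]
force: [-11.4, -2.0, 9.2]
gripper_width: -0.0001
finger_force: 5.9
```

Firmly seated. Back off, rise and inspect from above.

Request:
{"api": "servo_tool", "payload": {
  "rows": [
    {"jaw":0,"offset":[-8,0,0],"spin":0},
    {"jaw":0,"offset":[-8,0,-30],"spin":0},
    {"jaw":0,"offset":[-8,0,-75],"spin":0},
    {"jaw":0,"offset":[-8,-45,-100],"spin":0},
    {"jaw":0,"offset":[-8,-90,-110],"spin":0}
  ]
}}

```text
time: 32.3
tcp_pos: [0.5191, -0.2145, 0.1284]
ee_rot: [0.999, 0.042, 0.004, 0.002]
force: [-0.2, 0.8, -0.7]
gripper_width: -0.0002
finger_force: 0.0
```

Request:
{"api": "servo_tool", "payload": {
  "rows": [
    {"jaw":0,"offset":[20,-40,-40],"spin":0},
    {"jaw":0,"offset":[30,-60,-60],"spin":0},
    {"jaw":0,"offset":[30,-60,-60],"spin":0},
    {"jaw":0,"offset":[30,-60,-60],"spin":0}
  ]
}}

```text
time: 32.7
tcp_pos: [0.5423, -0.1507, 0.1849]
ee_rot: [0.999, 0.044, 0.001, 0.001]
force: [0.5, -0.8, -0.7]
gripper_width: 0.0003
finger_force: 0.0
```

```bash
python3 ck.py 80 w14; echo; python3 ck.py -80 w15; echo; python3 - <<'E'
from fit import *
i,P,E,F,f=cloud("wrist")
m=(P[...,2]>.044)&(P[...,2]<.06)&(abs(P[...,1])<.1)&(abs(P[...,0]-.56)<.11)
Q=P[m];print(cv2.minAreaRect((Q[:,:2]*1000).astype(np.float32)),len(Q))
E
```

```text
-42 [65.1 94.6] 25.5; -36 [65.  99.3] 25.4; -30 [65.  99.2] 25.1; -24 [65.  94.4] 25.5; -18 [65.1 94.3] 25.5; -12 [65.1 94.2] 25.6; -6 [64.9 95. ] 25.6; 0 [65.2 94.9] 25.6; 6 [65.3 94.8] 25.5; 12 [65.3 94.7] 25.4; 18 [65.4 94.6] 25.6; 24 [65.4 94.5] 25.6; 30 [65.5 99.7] 25.0; 36 [65.5 99.6] 25.5; 42 [65.6 95. ] 25.4; 48 [70.2 90.3] 23.7; 54 [69.9 89.8] 23.3; 
30 24 203 | 31 24 202 | 32 25 201 | 33 25 200 | 34 25 198 | 35 26 196 | 36 25 197 | 37 25 196 | 38 25 198 | 39 25 198 | 40 25 195 | 41 25 197 | 42 25 198 | 43 25 193 | 44 24 108 | 45 22 9 | 46 23 11 | 47 23 10 | 48 23 11 | 49 24 12 | 50 24 11 | 51 23 12 | 52 24 11 | 53 23 20 | 54 23 102 | 
-42 [-94.1 -64. ] 25.6; -36 [-94.3 -60.6] 25.5; -30 [-93.9 -60.1] 25.4; -24 [-94.1 -63.9] 25.4; -18 [-94.1 -64.3] 25.7; -12 [-94.1 -64.2] 25.5; -6 [-94.1 -64.6] 25.7; 0 [-94.  -64.4] 25.6; 6 [-94.1 -64.1] 25.7; 12 [-93.8 -64.3] 25.6; 18 [-94.  -64.3] 25.6; 24 [-93.7 -64. ] 25.7; 30 [-93.5 -60.2] 25.0; 36 [-94.1 -60.1] 25.5; 42 [-94.2 -64.4] 25.6; 48 [-89.1 -68.9] 23.7; 54 [-88.7 -69. ] 23.4; 
30 25 197 | 31 24 204 | 32 25 202 | 33 25 202 | 34 25 202 | 35 25 202 | 36 25 202 | 37 25 201 | 38 25 201 | 39 25 201 | 40 26 201 | 41 26 201 | 42 25 203 | 43 25 205 | 44 24 130 | 45 21 9 | 46 23 10 | 47 23 11 | 48 23 12 | 49 24 12 | 50 24 12 | 51 24 12 | 52 24 12 | 53 23 11 | 54 23 61 | 55 21 121 | 
((560.0826416015625, 1.3463630676269531), (135.37132263183594, 39.33121109008789), 3.7495877742767334) 3744
```

View pics/w15.png

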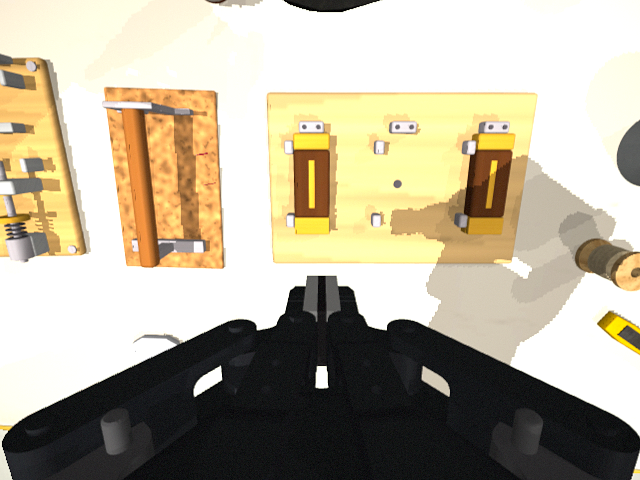

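w15 shows both links flat in bays 1 and 3, at (312,182) and (488,182). They touch the end stops at (312,127) and (494,127) and their side stops. The fork stands on the mat. I'll retreat and check once more before handing in.

Request:
{"api": "servo_tool", "payload": {
  "rows": [
    {"jaw":40,"offset":[-20,40,-40],"spin":0},
    {"jaw":40,"offset":[-40,80,-80],"spin":0},
    {"jaw":40,"offset":[-60,120,-100],"spin":0},
    {"jaw":40,"offset":[-80,160,-100],"spin":0},
    {"jaw":40,"offset":[-80,200,-100],"spin":0}
  ]
}}

```text
time: 33.35
tcp_pos: [0.4774, -0.3594, 0.285]
ee_rot: [0.999, 0.042, 0.0, 0.001]
force: [1.5, -0.2, -0.1]
gripper_width: 0.0398
finger_force: 0.0
```

Request:
{"api": "servo_tool", "payload": {
  "rows": [
    {"jaw":40,"offset":[0,40,0],"spin":0},
    {"jaw":40,"offset":[0,80,0],"spin":0},
    {"jaw":40,"offset":[0,80,0],"spin":0},
    {"jaw":40,"offset":[0,80,0],"spin":0},
    {"jaw":40,"offset":[0,80,0],"spin":0}
  ]
}}

```text
time: 33.85
tcp_pos: [0.4856, -0.4359, 0.283]
ee_rot: [0.999, 0.043, -0.0, -0.001]
force: [0.3, -0.0, 0.1]
gripper_width: 0.0398
finger_force: 0.0
```

Request:
{"api": "servo_tool", "payload": {
  "rows": [
    {"jaw":40,"offset":[0,0,0],"spin":0},
    {"jaw":40,"offset":[0,0,0],"spin":0},
    {"jaw":40,"offset":[0,0,0],"spin":0},
    {"jaw":40,"offset":[0,0,0],"spin":0},
    {"jaw":40,"offset":[0,0,0],"spin":0}
  ]
}}

```text
time: 34.35
tcp_pos: [0.4862, -0.4363, 0.2842]
ee_rot: [0.999, 0.043, 0.0, 0.0]
force: [0.3, 0.4, -0.1]
gripper_width: 0.0397
finger_force: 0.0
```

```bash
python3 - <<'E'
from fit import *
for n in("top","wrist","scene"):
    i,P,E,F,f=cloud(n)
    m=(P[...,2]>.044)&(P[...,2]<.06)&(abs(P[...,1])<.1)&(abs(P[...,0]-.56)<.12)
    Q=P[m]
    if len(Q)>20:print(n,cv2.minAreaRect((Q[:,:2]*1000).astype(np.float32)),len(Q))
    if n=="top":cv2.imwrite("pics/top9.png",cv2.resize(cv2.convertScaleAbs(i[150:330,100:580],alpha=2),None,fx=1.6,fy=1.6))
E
python3 go.py
```

```text
top ((559.872802734375, 4.857495307922363), (35.568603515625, 135.0063934326172), 88.30397033691406) 308
scene ((561.9939575195312, -8.524658203125), (139.99789428710938, 39.2022819519043), 10.156901359558105) 218
tcp [ 0.4861 -0.4364  0.284 ] yaw 0.086 t 34.5 F [-0.6  0.1 -0. ] w 0.0405 tilt [-0.  0. -1.]
```

View pics/top9.png

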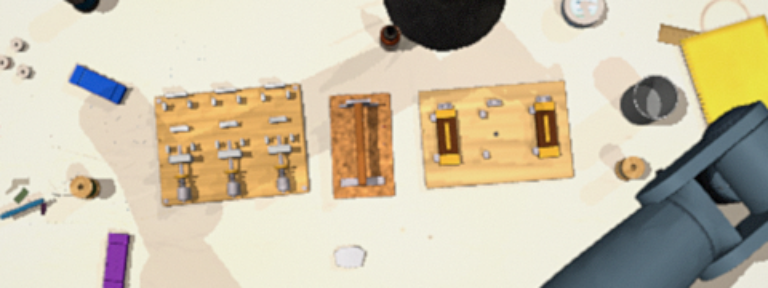

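The top view shows the rack empty, the fork on its mat at (362,143), links seated in bays 1 and 3 at (447,137) and (546,130), and the bystanders untouched.

```bash
python3 -c "
from rig import bot
print(bot.finish_job())"
```

```text
the job is handed in; nothing more can be done
None
```

I handed the job in: both links present (stations 1 and 2; station 3 was empty) were freed with the fork and pushed against the end and side stops of bays 3 and 1, and the fork stands on its mat; the hand-in returned no verdict.

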